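# Take the curing stack apart

## Robot

A 6-joint arm with a two-finger parallel gripper is mounted at the origin on a cart in front of the work surface, level with it; the furniture and walls round the work are solid. World frame = base frame: x ahead of the robot, y to its left, z up, the work surface at z = 0. Lengths are in m, angles in rad, forces in N, time in s.
With the tool pointing down it reaches from about 0.375 to 0.9 m from the base axis. Payload 3.1 kg.
Tool frame: the origin (TCP) lies between the finger pads; the fingertips stand 25 mm ahead of it and the grasp point (between the pads) lies 6 mm ahead of it; y points along the fingers, x is the direction in which the jaws open and shut, and the axes are right-handed (so a half turn about y gives the same grasp; the last joint's range is limited). The gripper opens to 87 mm and grips with 3 to 60 N. Pads are 19 mm wide; open, the fingers measure 117 mm over their backs; the gripper's body (75 mm by 190 mm) begins 51 mm behind the grasp point.
Start: joints at [-1.321, 0.527, 1.433, -0, 1.181, -0.178], TCP at [0.259, -0.569, 0.248] pointing down, gripper open.
Joint ranges: [-3.08, 3.08], [-0.75, 2.2], [0.22, 2.44], [-1.43, 4.57], [0, 2.65], [-2.85, 2.85]. Speed limits (rad/s): [2.79, 2.79, 3.14, 3.14, 3.14, 3.14].

## Interface

Orientations are given as a unit quaternion [x, y, z, w].
In Python, from rig import robot gives the robot as it stands.
- The arm moves only by the tool carry_out, never from a script. Its argument "moves" is a list of rows, each a list of 7 numbers: the opening, from 0 (shut) to 1 (fully open), then the shift along the tool's x, y, z in cm, then the turn, a rotation vector about the tool's x, y, z in rad. In form: [[grip, x, y, z, rx, ry, rz], ...]. A call has 1 to 20 rows; each row is the pose to reach, as a shift and turn from the pose commanded when the call began, along the tool's axes at that moment; what a row does not reach only later rows make up. A row lasts 1/10 s, in which the tool goes at most 50 mm and 8.59 degrees, less where a joint would pass 70% of its speed; a pose out of reach is approached as far as the arm can. A call with a gripper value outside its range is refused whole. The fingers move at their own pace and stop on an object; "force" is the grip in N (left out, the last holds). Time passes only in rows, so rows that repeat a pose let the fingers close. It gives the time, the measured TCP pose, the force and the opening at its end, in the units of the state.
- robot.get_obs(): the state, without advancing time (a new reading comes with each control period).
- robot.camera(name): name is "scene" or "side" or "wrist"; returns the picture (384x512x3 uint8, red, green, blue); there is no depth.
- robot.camera_params(name): a dict with "fx", "fy", "cx", "cy" (pixels), "k1" (the pictures are not rectified: a ray, as slopes to the right and down, at radius r is drawn at 1 + k1 r^2 times it, then the intrinsics apply), "extrinsics" (4x4, takes a point from camera to world coordinates); the wrist camera has in their place "mount" (4x4, takes a point from camera to tool coordinates, whose origin is the TCP and whose axes are the tool frame's). Camera axes: x right, y down, z forward; pixel columns grow to the right and rows downward; lengths in m; the calibration is good to about 2 mm. A picture is of the moment at which its call begins: read the wrist's pose just before it. camera_params takes no time and is no camera call.
- robot.hand_in(): hands the job in, once; it reports no verdict.
The state is a dict: "time": time; "q": joint angles; "joint_velocities": joint speeds; "joint_torque": joint torques, N m; "position": TCP position; "tool_rot": TCP orientation; "ft_force": force on the tool from outside, world axes, zero at the start; "moment": the same for the moment, N m; "grip_width": finger opening in m.
Only numpy, scipy, OpenCV 4.12 (cv2) and the standard library are available. Lean on these libraries where they do the work, as an engineer would, in place of code of your own. Each camera call takes 0.05 s, during which the arm holds its last target.

## Task

The cast puck has finished curing under its weight. Take the stack apart from the top, one part at a time, and set each part down gently (not dropped), the same side up as it was, in the middle of its own place: the brass weight in the recess of the wooden block, the dark brown puck on the floor of the round shallow tray, the round metal spacer disc flat on the rubber-topped post, and last the square base plate flat across the two rails of the little rack. Let go of everything, and leave the vial standing where it is.

Things in the scene. Friction and masses are not known exactly. Their poses are not given: they have to be found in the camera images.
- brass_weight: Brass laboratory weight with a knob, 31 mm diameter, 47 mm high, about 0.2 kg; starts on top of the stack, standing on the puck. Origin: centre of its underside, z up. The body is a straight cylinder from 1 to 25 mm above the underside: grip it there; above that it tapers like a cone to the knob and pinching fingers may slip off.
- epoxy_puck: Cast dark brown cylinder, 40 mm diameter, 22 mm high, about 0.06 kg; second from the top, standing on the spacer disc. Origin: centre of its underside, z up.
- spacer_disc: Round aluminium disc, 50 mm diameter, 16 mm high, with a fine groove round its side, about 0.08 kg; third from the top, lying on the base plate. Origin: centre of its underside, z up.
- base_plate: Plain square dark steel plate, 60 x 60 x 12 mm, about 0.28 kg; lowest in the stack, lying on the narrower round head of the curing stand. Origin: centre of its underside, z up, x and y along its edges (any yaw at the start; the four sides are alike): grip it by two opposite sides. Finger tips may reach below its underside, at the start and over the rack.
- curing_stand: Fixed stand that carries the stack and stays empty in the end: grey square foot 78 x 78 x 9 mm, thin column, flat round steel head of 42 mm diameter whose top is 30 mm above the bench. Origin: centre of the underside of the foot, z up. Its place on the bench changes, as do those of the other five entries below.
- weight_block: Place for the weight: fixed square block of light wood, 80 x 80 x 18 mm, with a round recess of 52 mm diameter, 3 mm deep, in the middle of its top (recess floor 15 mm above the origin). Origin: centre of its underside, z up.
- plate_rack: Place for the base plate: small fixed rack, grey plastic base 66 x 50 x 6 mm with two parallel aluminium rails, each 40 mm long along the rack's x and 6 mm wide, their middles 34 mm apart in y, tops 24 mm above the origin. The plate lies flat across both rails, its middle over the rack's middle, at any yaw; it overhangs the rails on all sides. Origin: centre of its underside, z up.
- sample_tray: Place for the puck: fixed round shallow aluminium tray, 74 mm outer diameter, inside at least 62 mm wide; its floor lies 5 mm and its thin rim 8 mm above the origin. Origin: centre of its underside, z up.
- disc_post: Place for the spacer disc: fixed stand with a round aluminium foot of 76 mm diameter and 6 mm thickness and a short post with a black round rubber top of 34 mm diameter, its face 24 mm above the origin. Origin: centre of the underside of the foot, z up.
- vial: Small sample vial with a blue cap, 27 mm diameter, 66 mm high, standing loose on the bench among the places; leave it alone. Origin: centre of its underside, z up.

How it is judged:
By the outcome, as a careful person would: the job done as asked, in the order asked, and still so for the second after the job is handed in, with the robot touching nothing.
It also fails if it takes over 131 s, if anything falls off the work surface, if the arm or the gripper's body presses on something with over 40 N, if the wrist force passes 120 N, or if a joint passes its speed limit or range.

## Working session

There is one attempt and no reset: what is moved stays moved. The work goes in short steps, Python scripts to look and compute and a tool call to move; the robot and the scene stay as the last step left them, time stands still between calls to the robot, and variables do not carry over. Pictures are saved under pics/ and viewed, and the job is handed in when it is done.

Besides the shell and the picture viewer there is one more tool, called after "Emit:" as name(argument=value, ...), one argument or row to a line, values as JSON. carry_out: Moves the arm, as the interface text tells. Its arguments: {"type":"object","properties":{"moves":{"type":"array"},"force":{"type":"number"}},"required":["moves"]}

```bash
mkdir -p pics; ls; python3 - <<'E'
from rig import robot
import cv2
o=robot.get_obs()
print(o)
for n in ["scene","side","wrist"]:
    im=robot.camera(n); cv2.imwrite(f"pics/{n}0.png",cv2.cvtColor(im,cv2.COLOR_RGB2BGR))
    print(n,robot.camera_params(n))
E
```

```text
pics
{'time': 0.0, 'q': array([-1.32152210e+00,  5.28460687e-01,  1.43391638e+00, -1.11260501e-05,
        1.18140834e+00, -1.78509602e-01]), 'joint_velocities': array([-0.00157933,  0.00065506,  0.00180521,  0.00054418, -0.00141569,
       -0.00170928]), 'joint_torque': array([ 2.65023664e-04, -4.40037704e+01, -1.76593834e+01,  6.33148011e-02,
        5.82917745e-02, -1.70504159e-04]), 'position': array([ 0.25912993, -0.56799015,  0.24657048]), 'tool_rot': array([-0.59421312,  0.38304197, -0.38190253,  0.59526471]), 'ft_force': array([-0.15511457, -0.135617  , -0.01532755]), 'moment': array([ 0.01349069, -0.01421295,  0.00867124]), 'grip_width': 0.08735310669435908}
scene {'fx': 420.02796672959346, 'fy': 420.02796672959346, 'cx': 257.2574885057463, 'cy': 193.18634991886825, 'k1': 0.051832514107177916, 'extrinsics': array([[-0.91441207, -0.19945961,  0.35223064,  0.10147274],
       [-0.4040696 ,  0.39808832, -0.82356144,  0.8725163 ],
       [ 0.02404834, -0.89540022, -0.44461233,  0.54437308],
       [ 0.        ,  0.        ,  0.        ,  1.        ]])}
side {'fx': 354.9501748213
[... 158 characters left out ...]
  0.42308801,  0.01736574],
       [-0.57490704, -0.54132   ,  0.61355893, -0.63486854],
       [-0.00987798, -0.7452251 , -0.66673981,  0.78367477],
       [ 0.        ,  0.        ,  0.        ,  1.        ]])}
wrist {'fx': 276.0926991988316, 'fy': 276.0926991988316, 'cx': 254.50704453256193, 'cy': 192.54480319213482, 'k1': -0.06649465375615647, 'mount': array([[ 9.99998898e-01, -2.77692839e-04, -1.45826768e-03,
         8.60150279e-04],
       [ 1.33765212e-03, -2.57401701e-01,  9.66303563e-01,
        -1.36601697e-01],
       [-6.43696160e-04, -9.66304449e-01, -2.57401045e-01,
         7.09551633e-02],
       [ 0.00000000e+00,  0.00000000e+00,  0.00000000e+00,
         1.00000000e+00]])}
```

View pics/scene0.png

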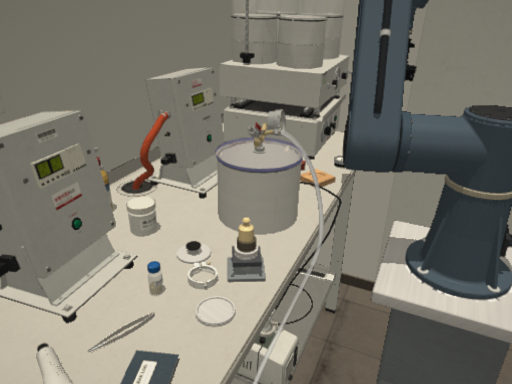

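View pics/side0.png

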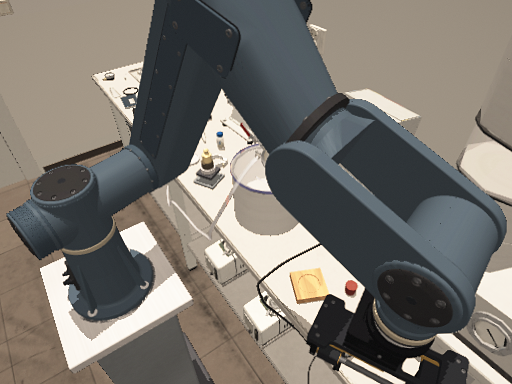

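View pics/wrist0.png

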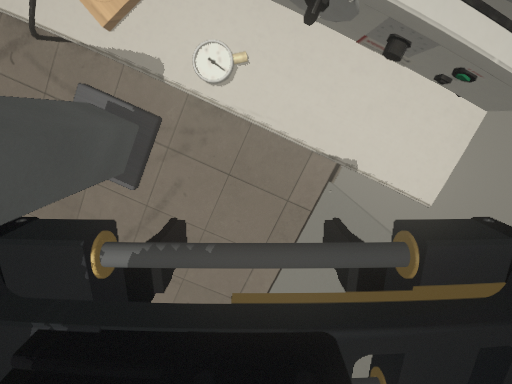

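```bash
python3 - <<'E'
from scipy.spatial.transform import Rotation as R
print(R.from_quat([-0.59421312,  0.38304197, -0.38190253,  0.59526471]).as_matrix())
E
```

```text
[[ 4.14858614e-01 -5.50930632e-04  9.09885722e-01]
 [-9.09883326e-01  2.12245135e-03  4.14858806e-01]
 [-2.15974661e-03 -9.99997596e-01  3.79234630e-04]]
```

```bash
cat > h.py <<'E'
import numpy as np, cv2
from scipy.spatial.transform import Rotation as R
from rig import robot
def ray(name,uv,obs=None):
    """origin, dir in world of pixel"""
    p=robot.camera_params(name)
    d=np.array([(uv[0]-p['cx'])/p['fx'],(uv[1]-p['cy'])/p['fy']])
    s=d.copy()
    for _ in range(30): s=d/(1+p['k1']*(s@s))
    if name=='wrist':
        T=np.eye(4);T[:3,:3]=R.from_quat(obs['tool_rot']).as_matrix();T[:3,3]=obs['position']
        E=T@p['mount']
    else:E=p['extrinsics']
    return E[:3,3],E[:3,:3]@np.array([s[0],s[1],1.])
def onz(name,uv,z,obs=None):
    o,d=ray(name,uv,obs); t=(z-o[2])/d[2]; return o+t*d
def proj(name,P,obs=None):
    p=robot.camera_params(name)
    if name=='wrist':
        T=np.eye(4);T[:3,:3]=R.from_quat(obs['tool_rot']).as_matrix();T[:3,3]=obs['position']
        E=T@p['mount']
    else:E=p['extrinsics']
    c=(np.atleast_2d(P)-E[:3,3])@E[:3,:3]
    s=c[:,:2]/c[:,2:3]; s=s*(1+p['k1']*(s**2).sum(1,keepdims=True))
    return s*[p['fx'],p['fy']]+[p['cx'],p['cy']]
def crop(f,x0,y0,x1,y1,k,out):
    im=cv2.imread(f)[y0:y1,x0:x1]; cv2.imwrite(out,cv2.resize(im,None,fx=k,fy=k,interpolation=cv2.INTER_CUBIC))
def snap(name,tag):
    o=robot.get_obs(); im=cv2.cvtColor(robot.camera(name),cv2.COLOR_RGB2BGR); cv2.imwrite(f'pics/{tag}.png',im); return o,im
E
python3 - <<'E'
from h import *
crop('pics/scene0.png',130,210,290,340,5,'pics/c1.png')
crop('pics/side0.png',90,60,290,220,4,'pics/c2.png')
crop('pics/side0.png',220,220,400,340,4,'pics/c3.png')
E
```

```text
(no output)
```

View pics/c1.png

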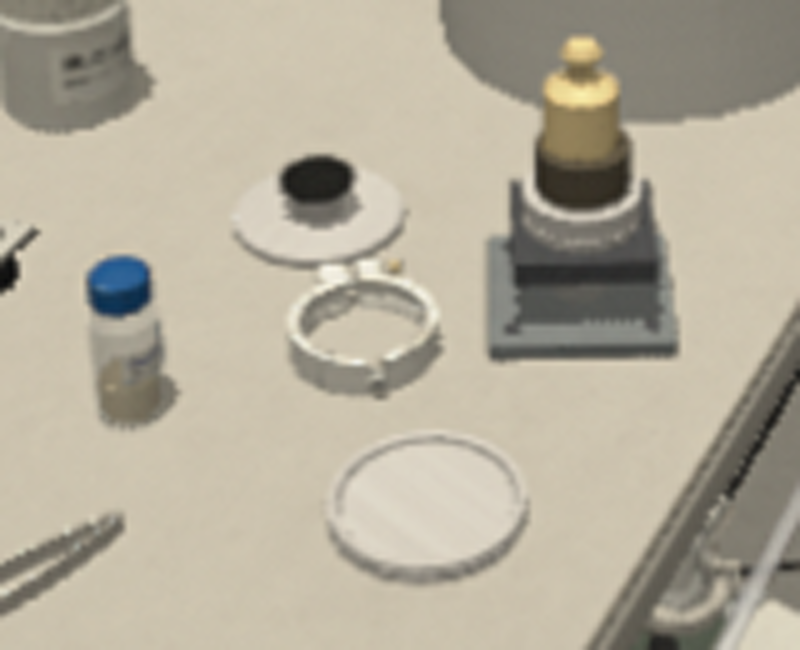

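View pics/c2.png

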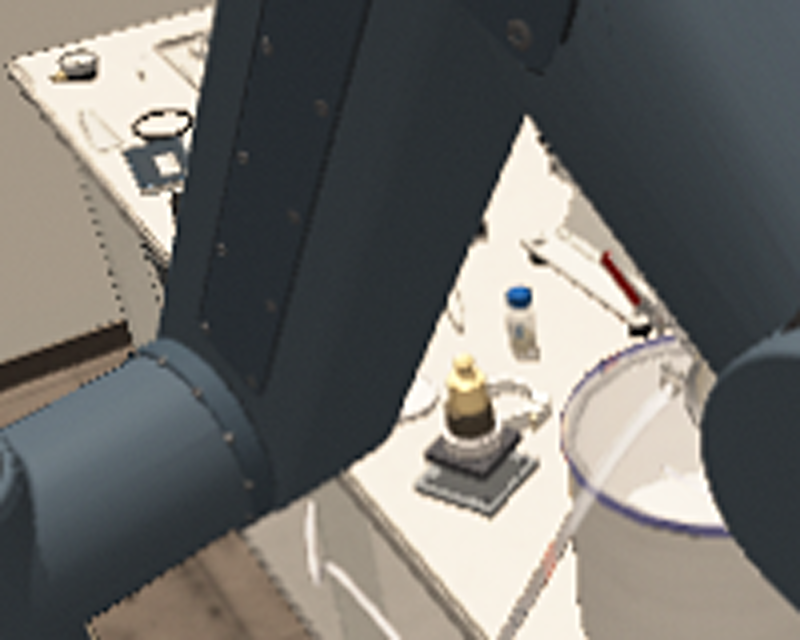

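View pics/c3.png

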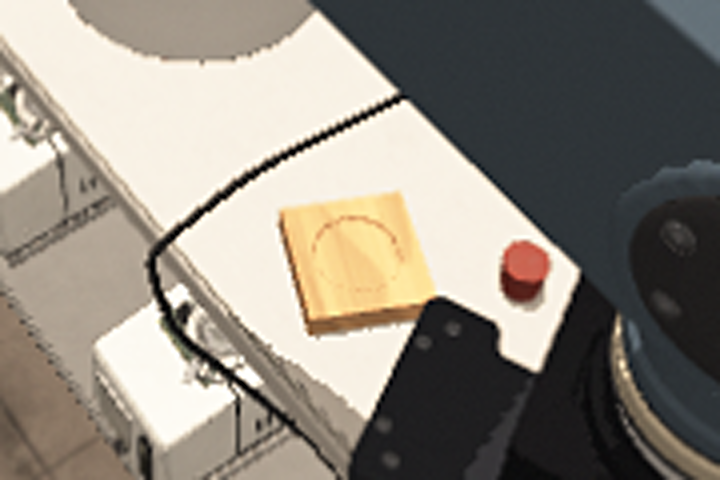

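```bash
python3 - <<'E'
from h import *
np.set_printoptions(precision=3,suppress=True)
def c1(u,v): return (130+u/5-.4,210+v/5-.4)
def c2(u,v): return (90+u/4-.4,60+v/4-.4)
def c3(u,v): return (220+u/4-.4,220+v/4-.4)
def tri(a,b):
    o1,d1=ray('scene',a);o2,d2=ray('side',b)
    A=np.stack([d1,-d2],1);t=np.linalg.lstsq(A,o2-o1,rcond=None)[0]
    p,q=o1+t[0]*d1,o2+t[1]*d2; return (p+q)/2,np.linalg.norm(p-q)
print('knob',tri(c1(581,42),c2(464,358)))
print('vial cap top',tri(c1(120,265),c2(519,293)))
print('tray',onz('scene',c1(428,498),.008))
print('post',onz('scene',c1(318,178),.024))
print('block corners',[onz('side',c3(*u),.018) for u in [(281,210),(400,194),(436,300),(309,322)]], onz('side',c3(357,255),.018))
print('foot corners',[onz('scene',c1(*u),.009) for u in [(490,347),(675,345),(655,237),(490,238)]])
print('pot bottom near', onz('scene',(257,226),0))
print('pot rim via side',[onz('side',c2(*u),.2) for u in [(565,420),(640,520)]])
print('pot rim scene',[onz('scene',u,.2) for u in [(217,158),(302,158),(258,140),(258,170)]])
E
```

```text
knob (array([0.409, 0.21 , 0.126]), np.float64(0.0010809054523845882))
vial cap top (array([0.536, 0.346, 0.067]), np.float64(0.000456782307941176))
tray [0.402 0.351 0.008]
post [0.536 0.209 0.024]
block corners [array([ 0.387, -0.248,  0.018]), array([ 0.457, -0.283,  0.018]), array([ 0.422, -0.353,  0.018]), array([ 0.35 , -0.32 ,  0.018])] [ 0.404 -0.301  0.018]
foot corners [array([0.422, 0.265, 0.009]), array([0.355, 0.231, 0.009]), array([0.392, 0.165, 0.009]), array([0.457, 0.198, 0.009])]
pot bottom near [0.458 0.034 0.   ]
pot rim via side [array([0.386, 0.014, 0.2  ]), array([ 0.37 , -0.097,  0.2  ])]
pot rim scene [array([0.524, 0.115, 0.2  ]), array([0.356, 0.028, 0.2  ]), array([ 0.492, -0.037,  0.2  ]), array([0.417, 0.135, 0.2  ])]
```

```bash
python3 - <<'E'
from h import *
np.set_printoptions(precision=3,suppress=True)
crop('pics/scene0.png',200,90,360,290,3.9,'pics/c4.png')
for z in (.12,.14,.15,.16,.18):
    P=np.array([[.46+.1*np.cos(a),-.05+.1*np.sin(a),z] for a in np.linspace(0,6.28,9)[:-1]])
    L,Rr,N,F=[onz('scene',u,z)[:2] for u in [(217,158),(302,158),(258,170),(258,140)]]
    c=(N+F)/2; print(z,c,np.linalg.norm(L-Rr)/2,np.linalg.norm(N-F)/2,'side c2(565,420),(640,520)',onz('side',(231,164.6),z)[:2],onz('side',(249.6,189.6),z)[:2])
def tri(a,b):
    o1,d1=ray('scene',a);o2,d2=ray('side',b)
    A=np.stack([d1,-d2],1);t=np.linalg.lstsq(A,o2-o1,rcond=None)[0]
    p,q=o1+t[0]*d1,o2+t[1]*d2; return (p+q)/2,np.linalg.norm(p-q)
print('tap',tri((278,118),(258,154)))
E
```

```text
0.12 [ 0.536 -0.142] 0.11638423931916732 0.11557941279782703 side c2(565,420),(640,520) [0.437 0.103] [ 0.419 -0.023]
0.14 [ 0.516 -0.094] 0.11089924292913898 0.11013234654842582 side c2(565,420),(640,520) [0.424 0.08 ] [ 0.407 -0.042]
0.15 [ 0.506 -0.07 ] 0.10815674473412484 0.10740881342372512 side c2(565,420),(640,520) [0.418 0.069] [ 0.401 -0.051]
0.16 [ 0.495 -0.046] 0.10541424653911072 0.10468528029902455 side c2(565,420),(640,520) [0.411 0.058] [ 0.395 -0.06 ]
0.18 [0.475 0.001] 0.09992925014908238 0.09923821404962334 side c2(565,420),(640,520) [0.399 0.036] [ 0.382 -0.078]
tap (array([ 0.439, -0.044,  0.255]), np.float64(0.016214397611003507))
```

View pics/c4.png

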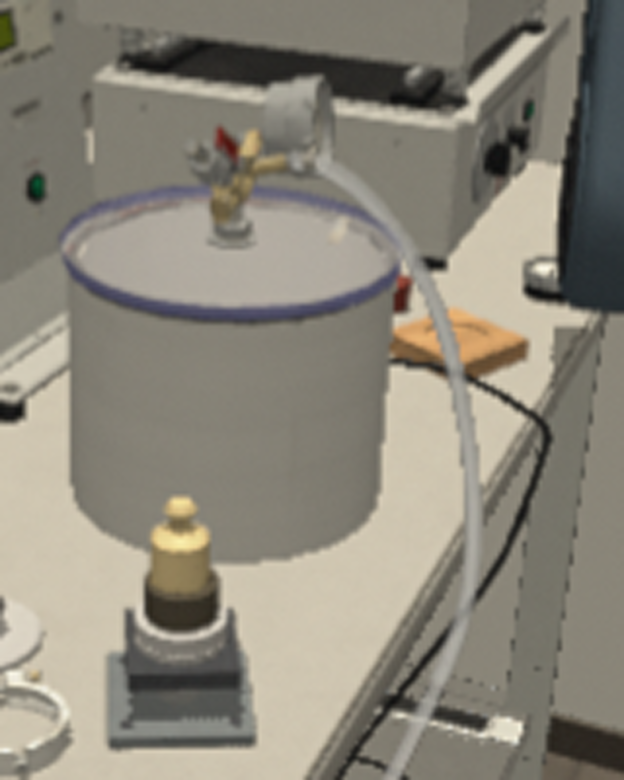

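```bash
python3 - <<'E'
from h import *
np.set_printoptions(precision=3,suppress=True)
crop('pics/side0.png',150,130,310,290,4,'pics/c5.png')
poly=[(258,153),(249,165),(235,187),(225,202),(215,218)]
pts=np.array([np.array(poly[i])*(1-t)+np.array(poly[i+1])*t for i in range(4) for t in np.linspace(0,1,20)])
for uv in [(330,160),(380,220),(420,270),(450,340),(468,420),(472,500),(460,590),(435,680)]:
    s=(200+uv[0]/3.9,90+uv[1]/3.9)
    o,d=ray('scene',s)
    best=None
    for t in np.arange(.3,1.6,.005):
        P=o+t*d; p=proj('side',P)[0]; e=np.linalg.norm(pts-p,axis=1).min()
        if best is None or e<best[0]: best=(e,P,p)
    print(s,best)
E
```

```text
(284.61538461538464, 131.02564102564102) (np.float64(0.567992921768843), array([ 0.424, -0.036,  0.234]), array([253.169, 158.668]))
(297.43589743589746, 146.4102564102564) (np.float64(0.027212118157790587), array([ 0.39 , -0.038,  0.2  ]), array([243.096, 174.238]))
(307.6923076923077, 159.23076923076923) (np.float64(0.23076971705360974), array([ 0.363, -0.041,  0.171]), array([235.18 , 187.144]))
(315.38461538461536, 177.17948717948718) (np.float64(0.7866804068353705), array([ 0.337, -0.031,  0.133]), array([225.792, 199.648]))
(320.0, 197.69230769230768) (np.float64(0.4025883425945885), array([ 0.318, -0.02 ,  0.087]), array([218.954, 212.404]))
(321.025641025641, 218.2051282051282) (np.float64(3.544168303163756), array([0.305, 0.003, 0.045]), array([211.987, 219.867]))
(317.94871794871796, 241.2820512820513) (np.float64(10.996556306121537), array([ 0.3  ,  0.032, -0.002]), array([207.008, 225.553]))
(311.53846153846155, 264.35897435897436) (np.float64(15.439680925876905), array([ 0.301,  0.068, -0.046]), array([203.042, 227.767]))
```

View pics/c5.png

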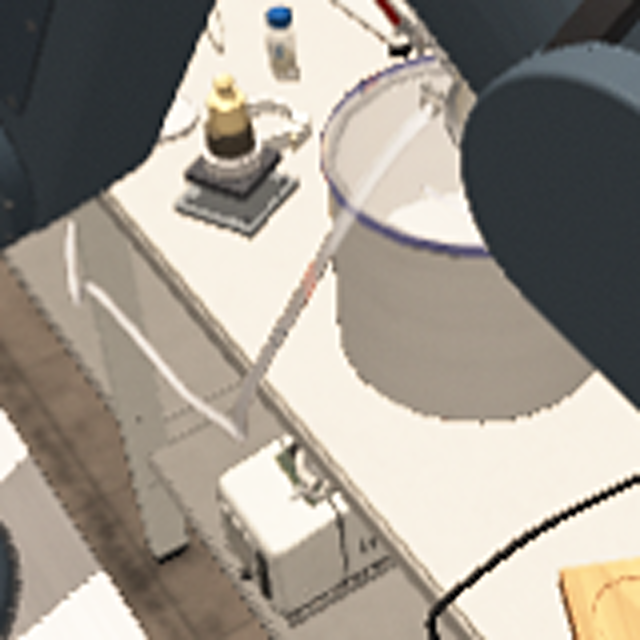

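Emit:
carry_out(
  moves=[
    [1, -2, -4, 2, 0, 0, 0],
    [1, -5, -8, 5, 0, 0, 0],
    [1, -8, -12, 8, 0, 0, 0],
    [1, -11, -16, 11, 0, 0, 0],
    [1, -14, -17.5, 14, 0, 0, 0],
    [1, -17, -17.5, 17, 0, 0, 0],
    [1, -18.6, -17.5, 19.5, 0, 0, 0],
    [1, -18.6, -17.5, 19.5, 0, 0, 0],
    [1, -18.6, -17.5, 19.5, 0, 0, 0],
  ],
)

```text
time: 1.05
position: [0.3598, -0.3179, 0.4227]
tool_rot: [0.595, -0.382, 0.382, -0.595]
ft_force: [0.6, -1.4, -0.6]
grip_width: 0.0869
```

```bash
python3 - <<'E'
from h import *
o,im=snap('wrist','w1'); print(o['time'],o['position'],o['q'])
snap('side','s1')
E
```

```text
1.05 [ 0.3597504  -0.31791328  0.42265328] [-9.56648023e-01  1.51103884e-01  1.51903217e+00 -6.81963853e-04
  1.47086555e+00  1.84353462e-01]
```

View pics/w1.png

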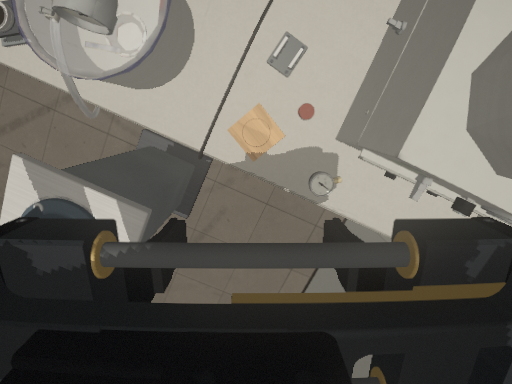

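View pics/s1.png

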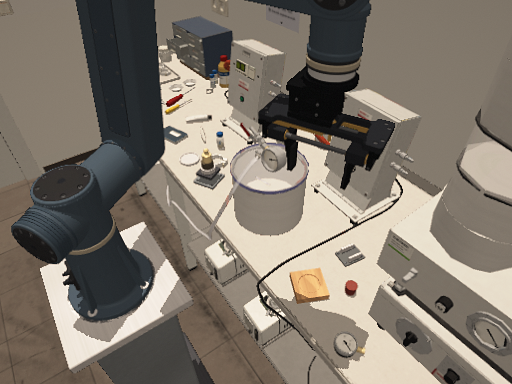

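```bash
python3 - <<'E'
from h import *
crop('pics/w1.png',210,20,340,170,5,'pics/c6.png')
crop('pics/s1.png',270,220,380,320,6,'pics/c7.png')
E
```

```text
(no output)
```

View pics/c6.png

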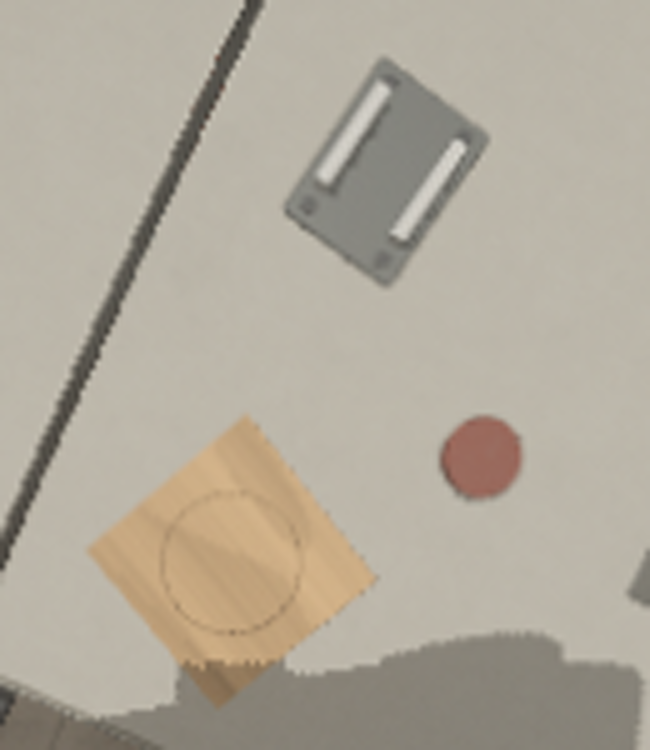

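View pics/c7.png

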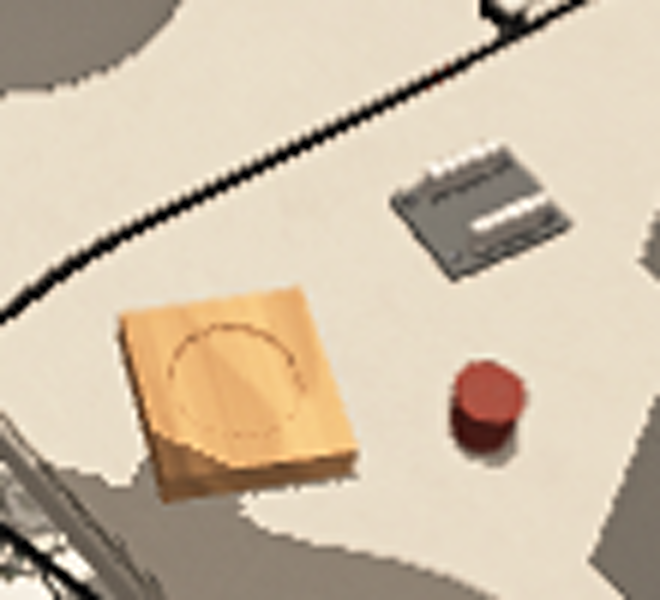

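```bash
python3 - <<'E'
from h import *
np.set_printoptions(precision=4,suppress=True)
o=robot.get_obs()
w=lambda u,v:(210+u/5-.4,20+v/5-.4)
s=lambda u,v:(270+u/6-.4,220+v/6-.4)
B=[onz('wrist',w(*u),.018,o) for u in [(247,416),(377,578),(220,708),(88,549)]]
print('block w',np.array(B),np.mean(B,0), 'circ',onz('wrist',w(231,562),.018,o))
B=[onz('side',s(*u),.018) for u in [(300,288),(355,455),(165,483),(120,315)]]
print('block s',np.mean(B,0))
K=[onz('wrist',w(*u),.006,o) for u in [(385,57),(490,135),(387,287),(285,208)]]
print('rack base w',np.array(K),np.mean(K,0))
r=[onz('wrist',w(*u),.024,o) for u in [(384,82),(322,186),(459,140),(399,241)]]
print('rails w',np.array(r),np.mean(r,0))
K=[onz('side',s(*u),.006) for u in [(498,140),(572,222),(456,276),(390,200)]]
print('rack s',np.mean(K,0))
r=[onz('side',s(*u),.024) for u in [(430,170),(502,145),(475,228),(545,200)]]
print('rails s',np.array(r),np.mean(r,0))
E
```

```text
block w [[ 0.4548 -0.2852  0.018 ]
 [ 0.421  -0.3558  0.018 ]
 [ 0.3499 -0.3216  0.018 ]
 [ 0.3849 -0.2501  0.018 ]] [ 0.4026 -0.3032  0.018 ] circ [ 0.4031 -0.3021  0.018 ]
block s [ 0.4039 -0.3011  0.018 ]
rack base w [[ 0.5927 -0.2778  0.006 ]
 [ 0.5848 -0.3247  0.006 ]
 [ 0.5202 -0.3134  0.006 ]
 [ 0.5296 -0.2666  0.006 ]] [ 0.5568 -0.2956  0.006 ]
rails w [[ 0.5795 -0.2815  0.024 ]
 [ 0.5386 -0.2763  0.024 ]
 [ 0.5733 -0.3143  0.024 ]
 [ 0.5333 -0.3097  0.024 ]] [ 0.5562 -0.2954  0.024 ]
rack s [ 0.56   -0.2918  0.006 ]
rails s [[ 0.5452 -0.2717  0.024 ]
 [ 0.5821 -0.2806  0.024 ]
 [ 0.5382 -0.3062  0.024 ]
 [ 0.5746 -0.3136  0.024 ]] [ 0.56  -0.293  0.024]
```

```bash
cat >> h.py <<'E'
def rel(P,o=None,cmd=None):
    """world target TCP -> tool shift cm relative to current measured pose (or cmd pos)"""
    o=o or robot.get_obs(); M=R.from_quat(o['tool_rot']).as_matrix()
    return (M.T@(np.array(P)-o['position'])*100).round(2)
E
python3 - <<'E'
from h import *
for P in [(.39,-.26,.42),(.41,-.2,.42),(.43,-.1,.42),(.43,0,.42),(.43,.1,.42),(.42,.18,.42),(.40,.24,.42)]: print(rel(P))
E
```

```text
[-4.12  0.22  5.25]
[-8.76  0.21  9.56]
[-17.03   0.21  15.52]
[-26.13   0.21  19.66]
[-35.23   0.21  23.81]
[-42.93   0.21  26.21]
[-49.22   0.21  26.88]
```

Emit:
carry_out(
  moves=[
    [1, -4, 0, 5, 0, 0, 0],
    [1, -8.8, 0, 9.5, 0, 0, 0],
    [1, -13, 0, 12.5, 0, 0, 0],
    [1, -17, 0, 15.5, 0, 0, 0],
    [1, -21.5, 0, 17.5, 0, 0, 0],
    [1, -26, 0, 19.7, 0, 0, 0],
    [1, -30.6, 0, 21.7, 0, 0, 0],
    [1, -35.2, 0, 23.8, 0, 0, 0],
    [1, -39, 0, 25, 0, 0, 0],
    [1, -43, 0, 26.2, 0, 0, 0],
    [1, -46, 0, 26.5, 0, 0, 0],
    [1, -49.2, 0, 26.9, 0, 0, 0],
    [1, -49.2, 0, 26.9, 0, 0, 0],
    [1, -49.2, 0, 26.9, 0, 0, 0],
    [1, -49.2, 0, 26.9, 0, 0, 0],
  ],
)

```text
time: 2.65
position: [0.4012, 0.2394, 0.4221]
tool_rot: [0.595, -0.383, 0.383, -0.594]
ft_force: [-0.2, -0.2, -0.1]
grip_width: 0.0873
```

```bash
python3 - <<'E'
from h import *
o,im=snap('wrist','w2'); print(o['time'],o['position'],o['q'])
E
```

```text
2.65 [0.40116384 0.23940677 0.42214999] [ 2.98602901e-01  1.30489938e-01  1.54547744e+00 -7.30746245e-04
  1.46643355e+00  1.44401403e+00]
```

View pics/w2.png

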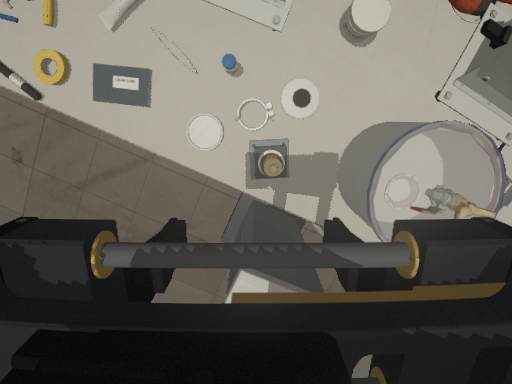

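```bash
python3 - <<'E'
from h import *
crop('pics/w2.png',180,70,330,190,5,'pics/c8.png')
E
```

```text
(no output)
```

View pics/c8.png

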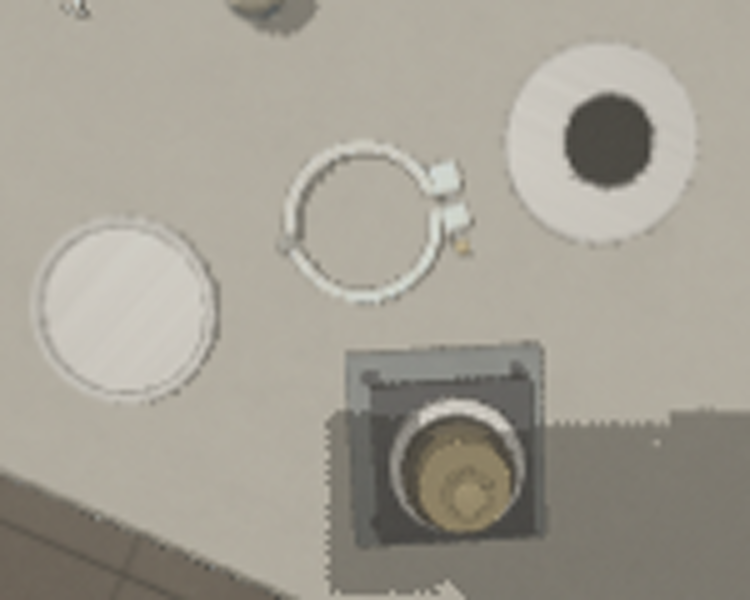

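```bash
python3 - <<'E'
from h import *
np.set_printoptions(precision=4,suppress=True)
o=robot.get_obs()
w=lambda u,v:(180+u/5-.4,70+v/5-.4)
f=lambda n,u,z:print(n,onz('wrist',w(*u),z,o))
f('knob',(470,495),.127);f('shoulder',(465,483),.11)
f('tray',(127,309),.008);f('postfoot',(601,143),.006);f('rubber',(610,140),.024)
f('disc',(458,467),.058)
P=np.array([onz('wrist',w(*u),.042,o) for u in [(372,385),(533,376),(538,533),(375,540)]]);print('plate',P,P.mean(0))
d=P[1]-P[0];print(np.degrees(np.arctan2(d[1],d[0])),np.linalg.norm(d))
P=np.array([onz('wrist',w(*u),.009,o) for u in [(347,352),(543,342),(545,535),(357,548)]]);print('foot',P.mean(0))
d=P[1]-P[0];print(np.degrees(np.arctan2(d[1],d[0])),np.linalg.norm(d))
f('ring',(364,220),.01)
M=R.from_quat(o['tool_rot']).as_matrix();print(M)
E
```

```text
knob [0.4092 0.2094 0.127 ]
shoulder [0.4098 0.2103 0.11  ]
tray [0.405  0.3473 0.008 ]
postfoot [0.5377 0.2055 0.006 ]
rubber [0.5378 0.205  0.024 ]
disc [0.4076 0.2085 0.058 ]
plate [[0.4204 0.2487 0.042 ]
 [0.4481 0.1957 0.042 ]
 [0.3954 0.1679 0.042 ]
 [0.3672 0.2235 0.042 ]] [0.4078 0.209  0.042 ]
-62.423963424090715 0.05989261606057676
foot [0.408  0.2099 0.009 ]
-62.71488783303182 0.0771225370344701
ring [0.4738 0.2763 0.01  ]
[[ 0.4124 -0.0003  0.911 ]
 [-0.911  -0.0007  0.4124]
 [ 0.0005 -1.     -0.0006]]
```

```bash
python3 - <<'E'
from h import *
print(rel((.409,.2097,.19)))
E
```

```text
[ 3.01 23.23 -0.49]
```

Emit:
carry_out(
  moves=[
    [1, 1, 4, -0.2, 0, -0.055, 0],
    [1, 2, 8.5, -0.4, 0, -0.055, 0],
    [1, 3, 13, -0.5, 0, -0.055, 0],
    [1, 3, 17, -0.5, 0, -0.055, 0],
    [1, 3, 20.5, -0.5, 0, -0.055, 0],
    [1, 3, 22.5, -0.5, 0, -0.055, 0],
    [1, 3, 23.2, -0.5, 0, -0.055, 0],
    [1, 3, 23.2, -0.5, 0, -0.055, 0],
    [1, 3, 23.2, -0.5, 0, -0.055, 0],
  ],
)

```text
time: 3.6
position: [0.4093, 0.2111, 0.1915]
tool_rot: [-0.604, 0.366, -0.367, 0.605]
ft_force: [0.1, 0.3, -0.3]
grip_width: 0.0873
```

```bash
python3 - <<'E'
from h import *
o,im=snap('wrist','w3'); print(o['time'],o['position'],o['ft_force'])
crop('pics/w3.png',130,60,380,260,3.2,'pics/c9.png')
E
```

```text
3.6 [0.40932197 0.21109367 0.19146465] [ 0.14557369  0.25686531 -0.29491559]
```

View pics/c9.png

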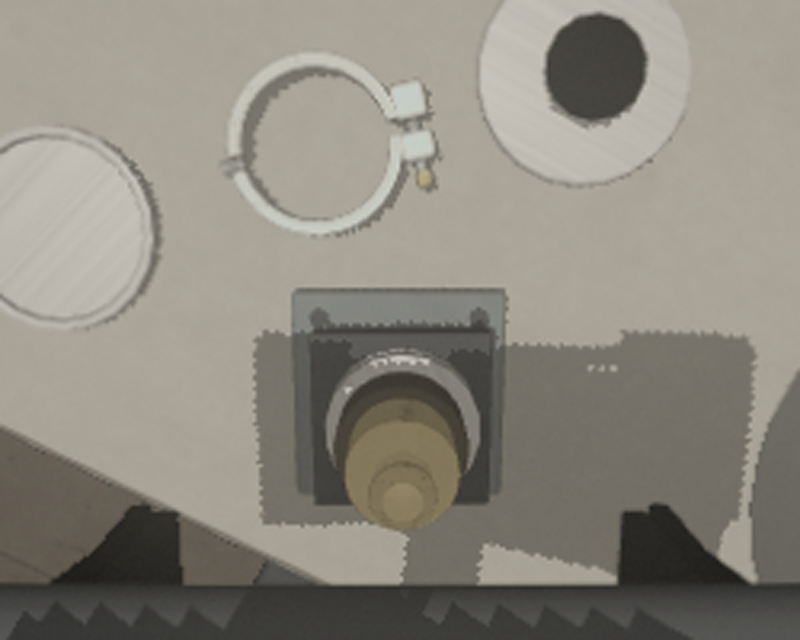

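```bash
python3 - <<'E'
from h import *
np.set_printoptions(precision=4,suppress=True)
o=robot.get_obs()
w=lambda u,v:(130+u/3.2-.4,60+v/3.2-.4)
f=lambda n,u,z:print(n,onz('wrist',w(*u),z,o), 'tool',rel(onz('wrist',w(*u),z,o),o))
f('knob',(403,500),.127); f('shoulder',(403,473),.11)
f('disc L/R',(328,425),.058);f('r',(480,425),.058)
f('disc front',(403,348),.058)
f('rub',(596,68),.024)
f('foot',(399,291),.009); f('plate',(400,330),.042)
f('pL',(311,420),.042); f('pR',(492,420),.042)
E
```

```text
knob [0.409  0.2095 0.127 ] tool [ 0.14  6.48 -0.13]
shoulder [0.4102 0.2101 0.11  ] tool [ 0.14  8.18 -0.  ]
disc L/R [0.3986 0.2307 0.058 ] tool [-2.22 13.37 -0.09]
r [0.4209 0.188  0.058 ] tool [ 2.59 13.38 -0.1 ]
disc front [0.4315 0.221  0.058 ] tool [ 0.15 13.38  2.37]
rub [0.5377 0.2054 0.024 ] tool [ 6.46 16.81 11.05]
foot [0.4418 0.2279 0.009 ] tool [ 0.02 18.29  3.59]
plate [0.4339 0.2233 0.042 ] tool [ 0.06 14.98  2.69]
pL [0.3932 0.2357 0.042 ] tool [-2.93 14.97 -0.35]
pR [0.4213 0.182  0.042 ] tool [ 3.14 14.98 -0.35]
```

Emit:
carry_out(
  moves=[
    [1, 0.1, 2, -0.1, 0, 0, 0],
    [1, 0.1, 4, -0.1, 0, 0, 0],
    [1, 0.1, 6, -0.1, 0, 0, 0],
    [1, 0.1, 7.5, -0.1, 0, 0, 0],
    [1, 0.1, 8.15, -0.1, 0, 0, 0],
    [1, 0.1, 8.15, -0.1, 0, 0, 0],
    [1, 0.1, 8.15, -0.1, 0, 0, 0],
    [0.5, 0.1, 8.15, -0.1, 0, 0, 0],
    [0.5, 0.1, 8.15, -0.1, 0, 0, 0],
    [0.5, 0.1, 8.15, -0.1, 0, 0, 0],
  ],
  force=20,
)

```text
time: 4.65
position: [0.408, 0.2101, 0.1095]
tool_rot: [-0.605, 0.366, -0.366, 0.605]
ft_force: [-0.0, 0.6, -0.1]
grip_width: 0.0708
```

```bash
python3 - <<'E'
from h import *
o,im=snap('wrist','w4'); print(o['time'],o['position'],o['ft_force'],o['grip_width'])
crop('pics/w4.png',130,60,380,260,3.2,'pics/c10.png')
E
```

```text
4.65 [0.40796092 0.2101187  0.10953655] [-0.04708621  0.62200812 -0.08944393] 0.07075915122179112
```

View pics/c10.png

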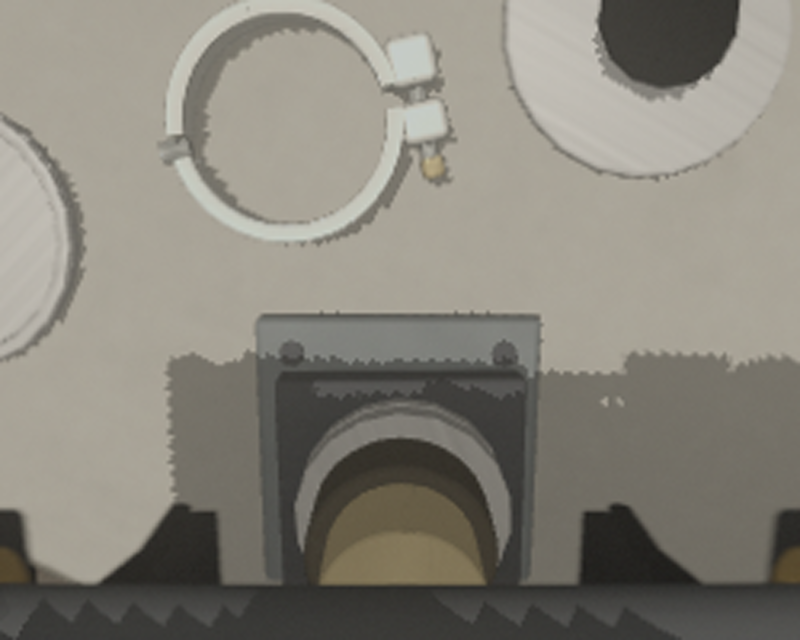

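Emit:
carry_out(
  moves=[
    [0, 0, 0, 0, 0, 0, 0],
    [0, 0, 0, 0, 0, 0, 0],
    [0, 0, 0, 0, 0, 0, 0],
    [0, 0, 0, 0, 0, 0, 0],
    [0, 0, 0, 0, 0, 0, 0],
    [0, 0, 0, 0, 0, 0, 0],
    [0, 0, 0, 0, 0, 0, 0],
    [0, 0, 0, 0, 0, 0, 0],
    [0, 0, 0, 0, 0, 0, 0],
    [0, 0, 0, 0, 0, 0, 0],
    [0, 0, 0, 0, 0, 0, 0],
    [0, 0, 0, 0, 0, 0, 0],
    [0, 0, 0, 0, 0, 0, 0],
  ],
  force=20,
)

```text
time: 6.0
position: [0.4077, 0.21, 0.109]
tool_rot: [-0.605, 0.366, -0.366, 0.605]
ft_force: [2.0, 0.5, 0.1]
grip_width: 0.0301
```

Emit:
carry_out(
  moves=[
    [0, 0, -0.2, 0, 0, 0, 0],
    [0, 0, -0.5, 0, 0, 0, 0],
    [0, 0, -1, 0, 0, 0, 0],
    [0, 0, -1.6, 0, 0, 0, 0],
    [0, 0, -2.3, 0, 0, 0, 0],
    [0, 0, -3, 0, 0, 0, 0],
    [0, 0, -4, 0, 0, 0, 0],
    [0, 0, -5, 0, 0, 0, 0],
    [0, 0, -5, 0, 0, 0, 0],
    [0, 0, -5, 0, 0, 0, 0],
  ],
)

```text
time: 7.0
position: [0.4078, 0.2101, 0.1595]
tool_rot: [-0.605, 0.366, -0.366, 0.605]
ft_force: [0.1, 0.2, -2.6]
grip_width: 0.0299
```

```bash
python3 - <<'E'
from h import *
o,im=snap('scene','sc5'); print(o['time'],o['position'],o['ft_force'],o['grip_width'])
crop('pics/sc5.png',130,130,330,300,3.8,'pics/c11.png')
E
```

```text
7.0 [0.40784507 0.21007088 0.15948897] [ 0.05509065  0.21154656 -2.60671602] 0.029909256648568004
```

View pics/c11.png

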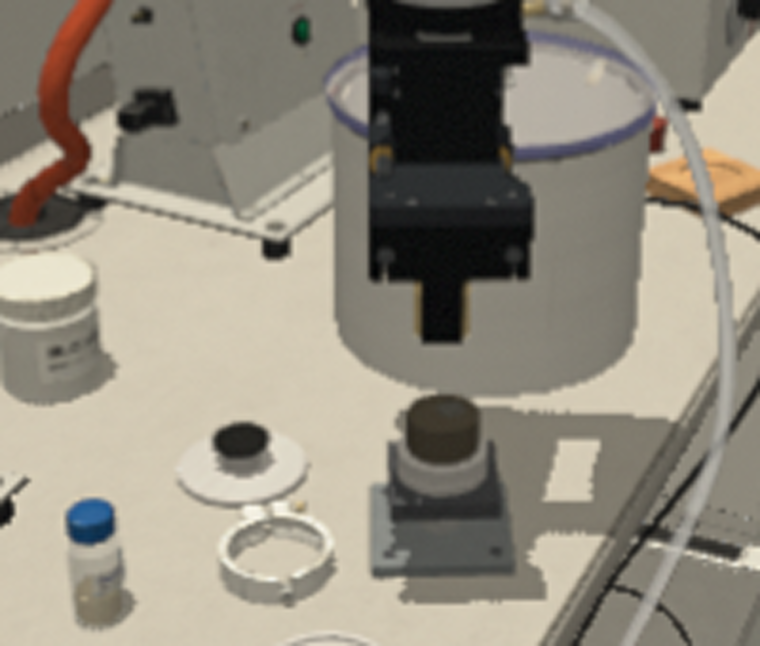

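```bash
python3 - <<'E'
from h import *
for P in [(.41,.21,.42),(.42,.15,.42),(.43,.05,.42),(.43,-.05,.42),(.425,-.15,.42),(.415,-.25,.42),(.4034,-.302,.42)]: print(P,rel(P))
E
```

```text
(0.41, 0.21, 0.42) [  0.11 -26.09   0.22]
(0.42, 0.15, 0.42) [  5.89 -26.09  -1.68]
(0.43, 0.05, 0.42) [ 15.21 -26.09  -5.44]
(0.43, -0.05, 0.42) [ 24.07 -26.09 -10.08]
(0.425, -0.15, 0.42) [ 32.7  -26.09 -15.17]
(0.415, -0.25, 0.42) [ 41.09 -26.09 -20.7 ]
(0.4034, -0.302, 0.42) [ 45.15 -26.09 -24.14]
```

Emit:
carry_out(
  moves=[
    [0, 0, -1.5, 0, 0, 0, 0],
    [0, 0, -4, 0, 0, 0, 0],
    [0, 0, -7, 0, 0, 0, 0],
    [0, 0, -10.5, 0, 0, 0, 0],
    [0, 0, -14, 0, 0, 0, 0],
    [0, 0, -17.5, 0, 0, 0, 0],
    [0, 0.5, -20.5, 0, 0, 0, 0],
    [0, 1.5, -23, -0.4, 0, 0, 0],
    [0, 3.5, -25, -1, 0, 0, 0],
    [0, 6, -26, -1.7, 0, 0, 0],
    [0, 9, -26, -3, 0, 0, 0],
    [0, 12, -26, -4.2, 0, 0, 0],
    [0, 15.2, -26, -5.4, 0, 0, 0],
    [0, 18.2, -26, -7, 0, 0, 0],
    [0, 21.2, -26, -8.5, 0, 0, 0],
    [0, 24, -26, -10, 0, 0, 0],
    [0, 27, -26, -11.8, 0, 0, 0],
    [0, 30, -26, -13.5, 0, 0, 0],
    [0, 32.7, -26, -15.2, 0, 0, 0],
  ],
)

```text
time: 8.95
position: [0.4242, -0.1515, 0.4181]
tool_rot: [-0.605, 0.367, -0.365, 0.605]
ft_force: [-0.4, 0.0, -2.3]
grip_width: 0.0304
```

```bash
python3 - <<'E'
from h import *
o=robot.get_obs();print(o['position'],o['ft_force'],o['grip_width'])
for P in [(.425,-.15,.42),(.415,-.25,.42),(.4034,-.302,.38),(.4034,-.302,.1)]: print(P,rel(P))
E
```

```text
[ 0.42421744 -0.151459    0.41807443] [-0.36107675  0.04872597 -2.30923052] 0.030445025727125694
(0.425, -0.15, 0.42) [-0.09 -0.19  0.14]
(0.415, -0.25, 0.42) [ 8.3  -0.2  -5.39]
(0.4034, -0.302, 0.38) [12.38  3.79 -8.82]
(0.4034, -0.302, 0.1) [12.43 31.79 -8.8 ]
```

Emit:
carry_out(
  moves=[
    [0, 2.5, 0, -1.6, 0, 0, 0],
    [0, 5.5, 0, -3.6, 0, 0, 0],
    [0, 8.3, 0.5, -5.4, 0, 0, 0],
    [0, 10.5, 2, -7.2, 0, 0, 0],
    [0, 12, 4.5, -8.3, 0, 0, 0],
    [0, 12.4, 8, -8.8, 0, 0, 0],
    [0, 12.4, 12, -8.8, 0, 0, 0],
    [0, 12.4, 16, -8.8, 0, 0, 0],
    [0, 12.4, 20, -8.8, 0, 0, 0],
    [0, 12.4, 23.5, -8.8, 0, 0, 0],
    [0, 12.4, 26.5, -8.8, 0, 0, 0],
    [0, 12.4, 29, -8.8, 0, 0, 0],
    [0, 12.4, 30.5, -8.8, 0, 0, 0],
    [0, 12.4, 31.5, -8.8, 0, 0, 0],
    [0, 12.4, 31.8, -8.8, 0, 0, 0],
    [0, 12.4, 31.8, -8.8, 0, 0, 0],
    [0, 12.4, 31.8, -8.8, 0, 0, 0],
  ],
)

```text
time: 10.65
position: [0.4049, -0.3013, 0.1017]
tool_rot: [0.605, -0.365, 0.366, -0.605]
ft_force: [0.2, -0.2, -2.6]
grip_width: 0.0302
```

```bash
python3 - <<'E'
from h import *
o,im=snap('wrist','w5'); print(o['time'],o['position'],o['ft_force'],o['grip_width'])
crop('pics/w5.png',130,60,380,260,3.2,'pics/c12.png')
snap('side','s5');crop('pics/s5.png',250,190,410,310,4.5,'pics/c13.png')
E
```

```text
10.65 [ 0.40489034 -0.30125207  0.10169651] [ 0.18032731 -0.21684977 -2.63952988] 0.030153488989805657
```

View pics/c12.png

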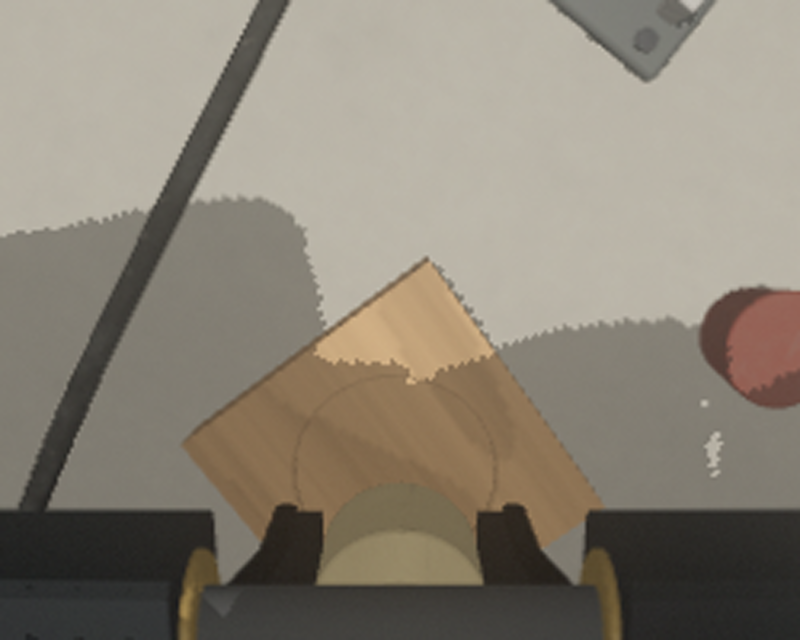

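View pics/c13.png

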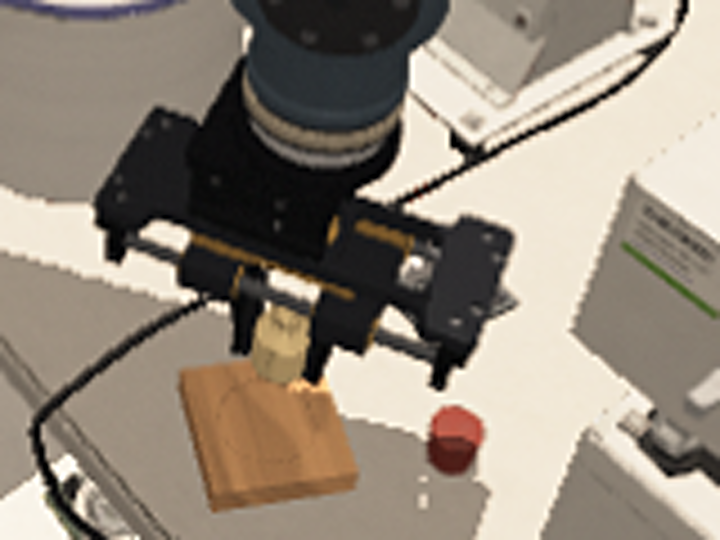

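```bash
python3 - <<'E'
from h import *
np.set_printoptions(precision=4,suppress=True)
o=robot.get_obs()
w=lambda u,v:(130+u/3.2-.4,60+v/3.2-.4)
f=lambda n,u,z:print(n,onz('wrist',w(*u),z,o), 'tool',rel(onz('wrist',w(*u),z,o),o))
f('top',(395,375),.018);f('L',(294,460),.018);f('R',(496,460),.018)
f('c1',(428,258),.018);f('c2',(182,442),.018);f('c3',(605,498),.018)
# predicted weight front bottom edge (tool z=+15.5mm) pixel
M=R.from_quat(o['tool_rot']).as_matrix()
for dz in (-.001,0,.001):
  P=np.array([o['position']+M@np.array([0,.0285,dz])+M@np.array([.0155*np.sin(a),0,.0155*np.cos(a)]) for a in np.linspace(-1,1,21)])
  q=(proj('wrist',P,o)-[130,60]+.4)*3.2; print(dz,q[:,1].min(),q[10])
E
```

```text
top [ 0.4273 -0.289   0.018 ] tool [-0.06  8.39  2.55]
L [ 0.395  -0.2761  0.018 ] tool [-2.71  8.39  0.29]
R [ 0.4195 -0.3229  0.018 ] tool [2.57 8.4  0.28]
c1 [ 0.4572 -0.2826  0.018 ] tool [0.76 8.4  5.49]
c2 [ 0.3858 -0.248   0.018 ] tool [-5.62  8.38  0.78]
c3 [ 0.4237 -0.3537  0.018 ] tool [ 5.5   8.4  -0.78]
-0.001 486.4274832979901 [396.4518 486.4275]
0 481.6097928239723 [396.4436 481.6098]
0.001 476.7771438209563 [396.4353 476.7771]
```

Emit:
carry_out(
  moves=[
    [0, -0.1, 1, 0.05, 0, 0, 0],
    [0, -0.1, 2.2, 0.05, 0, 0, 0],
    [0, -0.1, 3.4, 0.05, 0, 0, 0],
    [0, -0.1, 4.3, 0.05, 0, 0, 0],
    [0, -0.1, 4.9, 0.05, 0, 0, 0],
    [0, -0.1, 5.2, 0.05, 0, 0, 0],
    [0, -0.1, 5.4, 0.05, 0, 0, 0],
    [0, -0.1, 5.4, 0.05, 0, 0, 0],
    [0, -0.1, 5.4, 0.05, 0, 0, 0],
  ],
)

```text
time: 11.65
position: [0.4047, -0.2999, 0.0473]
tool_rot: [0.605, -0.366, 0.366, -0.605]
ft_force: [1.0, 0.1, -2.1]
grip_width: 0.0299
```

Emit:
carry_out(
  moves=[
    [0, 0, 0.08, 0, 0, 0, 0],
    [0, 0, 0.16, 0, 0, 0, 0],
    [0, 0, 0.2, 0, 0, 0, 0],
    [0, 0, 0.2, 0, 0, 0, 0],
  ],
)

```text
time: 12.05
position: [0.4045, -0.2997, 0.0451]
tool_rot: [0.605, -0.366, 0.366, -0.605]
ft_force: [-0.2, -0.3, -3.0]
grip_width: 0.0302
```

Emit:
carry_out(
  moves=[
    [0, 0, 0.05, 0, 0, 0, 0],
    [0, 0, 0.08, 0, 0, 0, 0],
    [0, 0, 0.08, 0, 0, 0, 0],
  ],
)

```text
time: 12.35
position: [0.4044, -0.2997, 0.0442]
tool_rot: [-0.605, 0.366, -0.366, 0.605]
ft_force: [-0.1, 0.0, -1.8]
grip_width: 0.0304
```

Emit:
carry_out(
  moves=[
    [0, 0, 0.04, 0, 0, 0, 0],
    [0, 0, 0.06, 0, 0, 0, 0],
    [0, 0, 0.06, 0, 0, 0, 0],
  ],
)

```text
time: 12.65
position: [0.4045, -0.2997, 0.044]
tool_rot: [0.605, -0.366, 0.366, -0.605]
ft_force: [-1.2, 0.7, 2.2]
grip_width: 0.0304
```

```bash
python3 - <<'E'
from h import *
snap('side','s6');crop('pics/s6.png',270,210,370,310,6,'pics/c14.png')
o=robot.get_obs();print(o['position'],o['ft_force'])
E
```

```text
[ 0.40450226 -0.29974869  0.04401685] [-0.32846101  0.16394983  3.79370793]
```

View pics/c14.png

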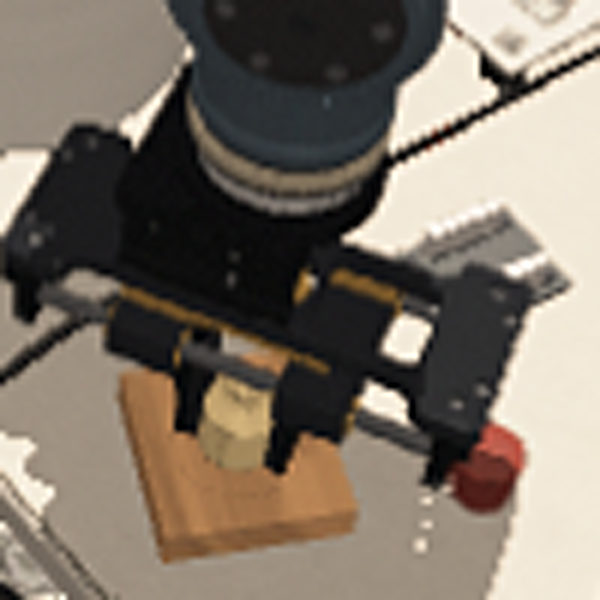

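Emit:
carry_out(
  moves=[
    [0.45, 0, 0, 0, 0, 0, 0],
    [0.5, 0, 0, 0, 0, 0, 0],
    [0.6, 0, 0, 0, 0, 0, 0],
    [0.6, 0, 0, 0, 0, 0, 0],
    [0.6, 0, 0, 0, 0, 0, 0],
    [0.6, 0, 0, 0, 0, 0, 0],
    [0.6, 0, -0.5, 0, 0, 0, 0],
    [0.6, 0, -1.5, 0, 0, 0, 0],
    [0.6, 0, -3, 0, 0, 0, 0],
    [0.6, 0, -5, 0, 0, 0, 0],
    [0.6, 0, -8, 0, 0, 0, 0],
    [0.6, 0, -11, 0, 0, 0, 0],
    [0.6, 0, -13, 0, 0, 0, 0],
    [0.6, 0, -13, 0, 0, 0, 0],
    [0.6, 0, -13, 0, 0, 0, 0],
  ],
)

```text
time: 14.2
position: [0.4044, -0.2996, 0.1742]
tool_rot: [0.605, -0.366, 0.366, -0.605]
ft_force: [-0.3, -0.2, 0.1]
grip_width: 0.0522
```

```bash
python3 - <<'E'
from h import *
o,im=snap('wrist','w7'); print(o['time'],o['position'],o['ft_force'],o['grip_width'])
crop('pics/w7.png',130,60,380,260,3.2,'pics/c15.png')
E
```

```text
14.2 [ 0.4044394  -0.29963555  0.17423088] [-0.32558353 -0.15403152  0.07020315] 0.05222680629612945
```

View pics/c15.png

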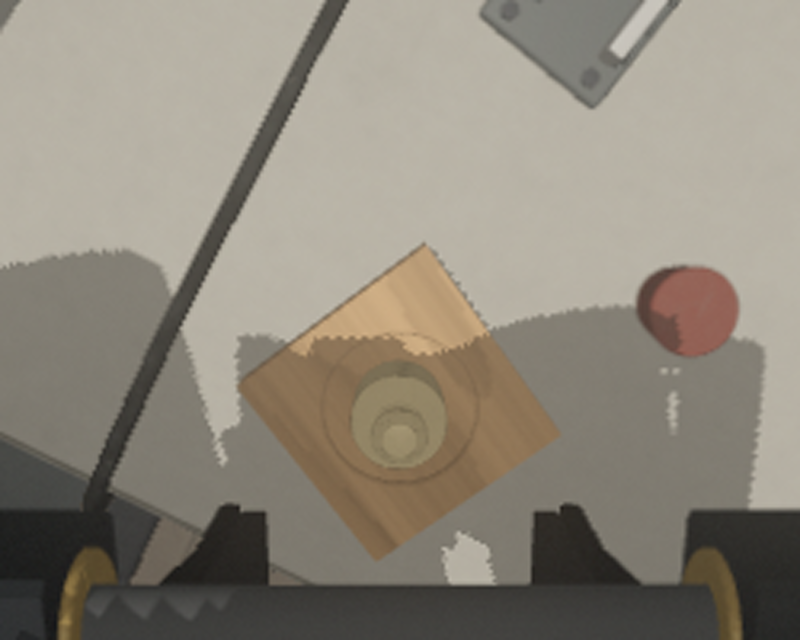

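```bash
python3 - <<'E'
from h import *
o=robot.get_obs()
w=lambda u,v:(130+u/3.2-.4,60+v/3.2-.4)
f=lambda n,u,z:print(n,onz('wrist',w(*u),z,o).round(4), 'tool',rel(onz('wrist',w(*u),z,o),o))
f('rec top',(399,333),.018);f('bot',(399,483),.018);f('knob',(400,441),.062);f('shoulder',(399,425),.04)
f('c1',(425,244),.018);f('c2',(378,560),.018);f('c',(399.5,408),.018)
for P in [(.415,-.25,.42),(.425,-.15,.42),(.43,-.05,.42),(.43,.05,.42),(.42,.15,.42),(.409,.2095,.42),(.4085,.2085,.2)]: print(P,rel(P))
E
```

```text
rec top [ 0.4262 -0.2878  0.018 ] tool [ 0.02 15.54  2.5 ]
bot [ 0.3796 -0.3122  0.018 ] tool [ 0.02 15.54 -2.76]
knob [ 0.4044 -0.2997  0.062 ] tool [ 0.06 11.14  0.02]
shoulder [ 0.4033 -0.2998  0.04  ] tool [ 0.03 13.34 -0.09]
c1 [ 0.456  -0.2817  0.018 ] tool [ 0.87 15.54  5.42]
c2 [ 0.3504 -0.3189  0.018 ] tool [-0.73 15.54 -5.66]
c [ 0.4035 -0.2998  0.018 ] tool [ 0.04 15.54 -0.07]
(0.415, -0.25, 0.42) [ -3.87 -24.66   3.25]
(0.425, -0.15, 0.42) [-12.27 -24.65   8.78]
(0.43, -0.05, 0.42) [-20.89 -24.65  13.86]
(0.43, 0.05, 0.42) [-29.75 -24.64  18.51]
(0.42, 0.15, 0.42) [-39.07 -24.63  22.26]
(0.409, 0.2095, 0.42) [-44.85 -24.63  24.05]
(0.4085, 0.2085, 0.2) [-44.77  -2.63  23.97]
```

Emit:
carry_out(
  moves=[
    [0.8, 0, -4, 0, 0, 0, 0],
    [0.8, 0, -8.5, 0, 0, 0, 0],
    [0.8, 0, -13, 0, 0, 0, 0],
    [0.8, 0, -17.5, 0, 0, 0, 0],
    [0.8, 0, -22, 0, 0, 0, 0],
    [0.8, -1.5, -24.6, 1, 0, 0, 0],
    [0.8, -4, -24.6, 3.3, 0, 0, 0],
    [0.8, -8, -24.6, 6, 0, 0, 0],
    [0.8, -12, -24.6, 8.8, 0, 0, 0],
    [0.8, -16, -24.6, 11, 0, 0, 0],
    [0.8, -20, -24.6, 13.5, 0, 0, 0],
    [0.8, -24, -24.6, 15.5, 0, 0, 0],
    [0.8, -28, -24.6, 17.5, 0, 0, 0],
    [0.8, -32, -24.6, 19.4, 0, 0, 0],
    [0.8, -36, -24.6, 21.2, 0, 0, 0],
    [0.8, -40, -24.6, 22.5, 0, 0, 0],
    [0.8, -43, -24.6, 23.5, 0, 0, 0],
    [0.8, -44.8, -22, 24, 0, 0, 0],
    [0.8, -44.8, -18, 24, 0, 0, 0],
    [0.8, -44.8, -14, 24, 0, 0, 0],
  ],
)

```text
time: 16.25
position: [0.4083, 0.2093, 0.3114]
tool_rot: [0.606, -0.366, 0.365, -0.605]
ft_force: [0.3, 0.2, 0.2]
grip_width: 0.0697
```

```bash
python3 - <<'E'
from h import *
o=robot.get_obs();print(o['position'],rel((.4085,.209,.15)))
E
```

```text
[0.40833169 0.20928424 0.31142477] [ 0.04 16.14  0.02]
```

Emit:
carry_out(
  moves=[
    [0.8, 0, 4, 0, 0, 0, 0],
    [0.8, 0, 8, 0, 0, 0, 0],
    [0.8, 0, 11, 0, 0, 0, 0],
    [0.8, 0, 13.5, 0, 0, 0, 0],
    [0.8, 0, 15.2, 0, 0, 0, 0],
    [0.8, 0, 16, 0, 0, 0, 0],
    [0.8, 0, 16, 0, 0, 0, 0],
    [0.8, 0, 16, 0, 0, 0, 0],
  ],
)

```text
time: 17.05
position: [0.4092, 0.2085, 0.1537]
tool_rot: [0.605, -0.366, 0.366, -0.605]
ft_force: [0.3, 0.1, 0.0]
grip_width: 0.0696
```

```bash
python3 - <<'E'
from h import *
o,im=snap('wrist','w8'); print(o['time'],o['position'],o['ft_force'],o['grip_width'])
crop('pics/w8.png',130,60,380,260,3.2,'pics/c16.png')
E
```

```text
17.05 [0.40921808 0.20853316 0.1536738 ] [0.32232129 0.147727   0.02955306] 0.06962275268473803
```

View pics/c16.png

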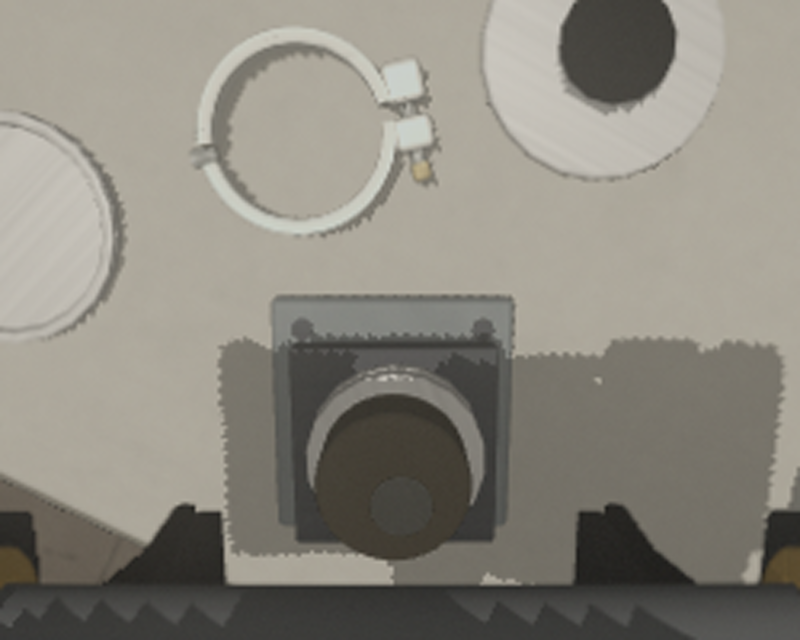

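```bash
python3 - <<'E'
from h import *
o=robot.get_obs()
w=lambda u,v:(130+u/3.2-.4,60+v/3.2-.4)
f=lambda n,u,z:print(n,onz('wrist',w(*u),z,o).round(4), 'tool',rel(onz('wrist',w(*u),z,o),o))
f('pL',(315,481),.08);f('pR',(471,481),.08);f('pB',(393,560),.08);f('pTop',(393,404),.08)
f('discfront',(396,368),.058);f('dL',(307,455),.058);f('dR',(485,455),.058)
f('plate front',(395,345),.042);f('pl',(290,450),.042);f('pr',(499,450),.042)
f('tips L',(222,530),o['position'][2]-.025);f('tips R',(577,530),o['position'][2]-.025)
E
```

```text
pL [0.4003 0.2271 0.08  ] tool [-2.07  7.41  0.03]
pR [0.4185 0.1924 0.08  ] tool [1.85 7.41 0.03]
pB [0.3904 0.1999 0.08  ] tool [-0.12  7.41 -2.11]
pTop [0.427 0.219 0.08 ] tool [-0.11  7.41  2.02]
discfront [0.4315 0.2206 0.058 ] tool [-0.04  9.61  2.49]
dL [0.3985 0.231  0.058 ] tool [-2.5   9.61  0.05]
dR [0.4212 0.1876 0.058 ] tool [2.4  9.61 0.05]
plate front [0.4344 0.2225 0.042 ] tool [-0.08 11.21  2.84]
pl [0.3925 0.2354 0.042 ] tool [-3.17 11.21 -0.28]
pr [0.421 0.181 0.042] tool [ 2.97 11.21 -0.28]
tips L [0.3996 0.242  0.1291] tool [-3.42  2.5   0.66]
tips R [0.4319 0.1803 0.1291] tool [3.54 2.5  0.66]
```

Emit:
carry_out(
  moves=[
    [0.7, -0.1, 1.5, 0, 0, 0, 0],
    [0.7, -0.16, 3.2, -0.04, 0, 0, 0],
    [0.7, -0.16, 4.8, -0.04, 0, 0, 0],
    [0.7, -0.16, 5.9, -0.04, 0, 0, 0],
    [0.7, -0.16, 6.4, -0.04, 0, 0, 0],
    [0.7, -0.16, 6.4, -0.04, 0, 0, 0],
    [0.7, -0.16, 6.4, -0.04, 0, 0, 0],
    [0.55, -0.16, 6.4, -0.04, 0, 0, 0],
    [0.4, -0.16, 6.4, -0.04, 0, 0, 0],
    [0.2, -0.16, 6.4, -0.04, 0, 0, 0],
    [0.2, -0.16, 6.4, -0.04, 0, 0, 0],
    [0.2, -0.16, 6.4, -0.04, 0, 0, 0],
    [0.2, -0.16, 6.4, -0.04, 0, 0, 0],
    [0.2, -0.16, 6.4, -0.04, 0, 0, 0],
    [0.2, -0.16, 6.4, -0.04, 0, 0, 0],
    [0.2, -0.16, 6.4, -0.04, 0, 0, 0],
  ],
  force=12,
)

```text
time: 18.7
position: [0.4081, 0.2097, 0.0899]
tool_rot: [-0.605, 0.366, -0.366, 0.605]
ft_force: [-1.8, -1.3, 6.3]
grip_width: 0.0389
```

Emit:
carry_out(
  moves=[
    [0.2, 0, -0.1, 0, 0, 0, 0],
    [0.2, 0, -0.3, 0, 0, 0, 0],
    [0.2, 0, -0.6, 0, 0, 0, 0],
    [0.2, 0, -1, 0, 0, 0, 0],
    [0.2, 0, -1, 0, 0, 0, 0],
    [0.2, 0, -1, 0, 0, 0, 0],
  ],
)

```text
time: 19.3
position: [0.4081, 0.2098, 0.0998]
tool_rot: [-0.605, 0.366, -0.366, 0.605]
ft_force: [0.3, -0.6, -0.4]
grip_width: 0.0388
```

```bash
python3 - <<'E'
from h import *
o,im=snap('scene','sc9'); print(o['time'],o['position'],o['ft_force'],o['grip_width'])
crop('pics/sc9.png',200,190,300,290,6,'pics/c17.png')
E
```

```text
19.3 [0.40807477 0.20975288 0.09982937] [ 0.327431   -0.63484976 -0.35958206] 0.03881093087359727
```

View pics/c17.png

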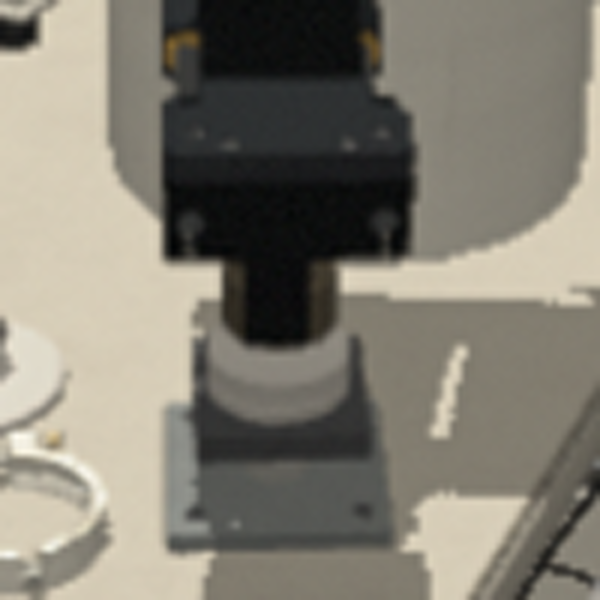

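Emit:
carry_out(
  moves=[
    [0.2, 0, -0.5, 0, 0, 0, 0],
    [0.2, 0, -1, 0, 0, 0, 0],
    [0.2, 0, -2, 0, 0, 0, 0],
    [0.2, 0, -3, 0, 0, 0, 0],
    [0.2, 0, -3.5, 0, 0, 0, 0],
    [0.2, 0, -3.5, 0, 0, 0, 0],
  ],
)

```text
time: 19.95
position: [0.4087, 0.2099, 0.1358]
tool_rot: [-0.604, 0.365, -0.367, 0.606]
ft_force: [0.2, -0.4, 0.5]
grip_width: 0.0385
```

```bash
python3 - <<'E'
from h import *
o,im=snap('scene','sc10'); print(o['time'],o['position'],o['ft_force'],o['grip_width'])
crop('pics/sc10.png',200,190,300,290,6,'pics/c18.png')
E
```

```text
19.95 [0.40865367 0.2099286  0.13582059] [ 0.237301   -0.41065804  0.54668792] 0.038508543028928546
```

View pics/c18.png

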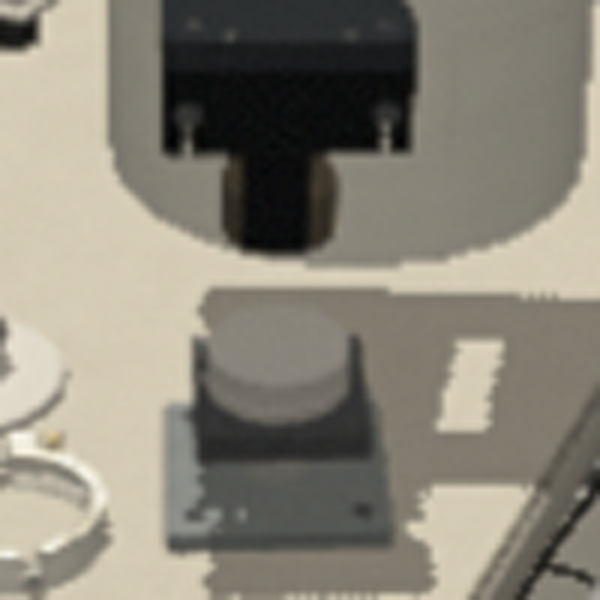

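```bash
python3 - <<'E'
from h import *
o,im=snap('wrist','w11'); print(o['time'],o['position'],o['ft_force'],o['grip_width'])
crop('pics/w11.png',130,60,380,260,3.2,'pics/c19.png')
w=lambda u,v:(130+u/3.2-.4,60+v/3.2-.4)
M=R.from_quat(o['tool_rot']).as_matrix()
for y in (.032,.010):
  P=np.array([o['position']+M@np.array([.02*np.sin(a),y,.02*np.cos(a)]) for a in np.linspace(-1.57,1.57,21)])
  print(((proj('wrist',P,o)-[130,60]+.4)*3.2)[::5].round())
E
```

```text
20.0 [0.408301   0.2098433  0.13532461] [0.56265141 0.40316218 0.60297564] 0.038772921604275826
[[299. 548.]
 [326. 482.]
 [396. 455.]
 [467. 482.]
 [494. 548.]]
[[286. 595.]
 [316. 522.]
 [396. 491.]
 [476. 522.]
 [506. 595.]]
```

View pics/c19.png

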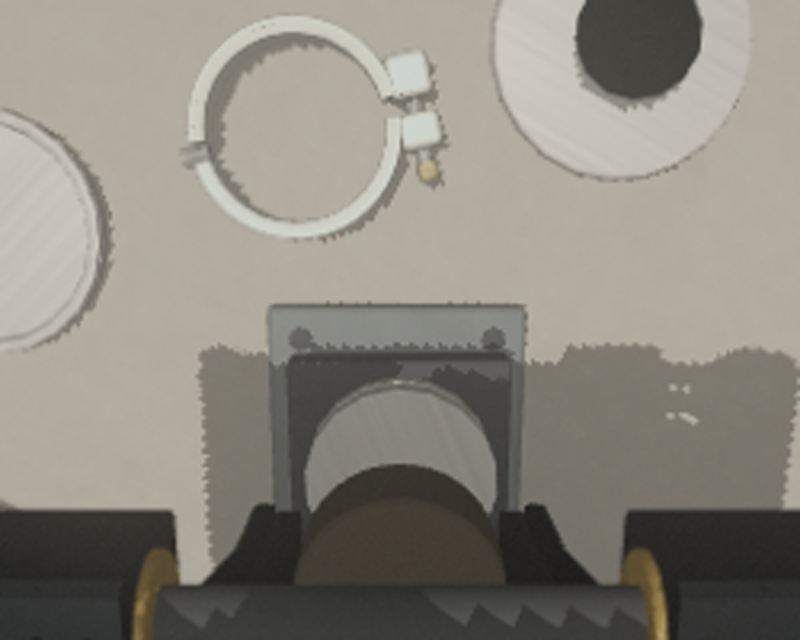

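```bash
python3 - <<'E'
from h import *
print(rel((.4045,.348,.135)))
E
```

```text
[-12.41  -0.     6.11]
```

Emit:
carry_out(
  moves=[
    [0.2, -1.5, 0, 0.8, 0, 0, 0],
    [0.2, -4, 0, 2, 0, 0, 0],
    [0.2, -7, 0, 3.5, 0, 0, 0],
    [0.2, -9.5, 0, 4.8, 0, 0, 0],
    [0.2, -11.5, 0.5, 5.7, 0, 0, 0],
    [0.2, -12.4, 2, 6.1, 0, 0, 0],
    [0.2, -12.4, 3, 6.1, 0, 0, 0],
    [0.2, -12.4, 3, 6.1, 0, 0, 0],
    [0.2, -12.4, 3, 6.1, 0, 0, 0],
  ],
)

```text
time: 20.95
position: [0.404, 0.347, 0.1042]
tool_rot: [0.606, -0.366, 0.366, -0.604]
ft_force: [0.8, 0.3, -1.1]
grip_width: 0.0387
```

```bash
python3 - <<'E'
from h import *
o,im=snap('wrist','w12'); print(o['time'],o['position'],o['ft_force'],o['grip_width'])
crop('pics/w12.png',130,60,380,260,3.2,'pics/c20.png')
E
```

```text
20.95 [0.40400225 0.34698037 0.10418572] [ 0.77287632  0.29726716 -1.1398979 ] 0.038680167674418627
```

View pics/c20.png

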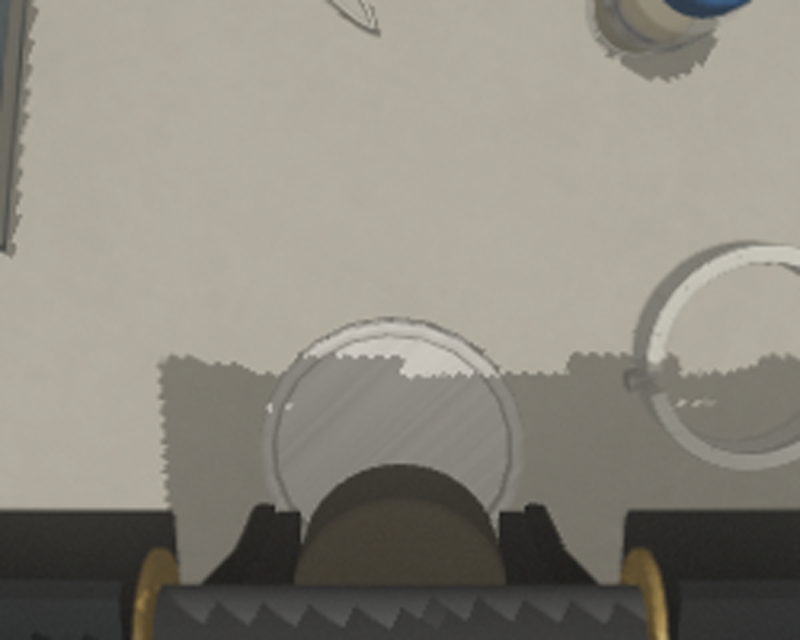

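```bash
python3 - <<'E'
from h import *
o=robot.get_obs()
w=lambda u,v:(130+u/3.2-.4,60+v/3.2-.4)
f=lambda n,u,z:print(n,onz('wrist',w(*u),z,o).round(4), 'tool',rel(onz('wrist',w(*u),z,o),o))
f('front',(394,318),.007);f('L',(265,443),.008);f('R',(524,443),.008)
f('L2',(273,443),.005);f('R2',(512,443),.005);f('inner front',(393,334),.006)
f('puck front',(400,465),o['position'][2]-.032)
f('puck front top',(400,497),o['position'][2]-.010)
E
```

```text
front [0.4377 0.3656 0.007 ] tool [-0.1   9.76  3.81]
L [0.3908 0.3812 0.008 ] tool [-3.65  9.66  0.38]
R [0.4238 0.318  0.008 ] tool [3.47 9.66 0.38]
L2 [0.3909 0.3792 0.005 ] tool [-3.48  9.96  0.29]
R2 [0.4217 0.3202 0.005 ] tool [3.18 9.96 0.29]
inner front [0.4336 0.3638 0.006 ] tool [-0.12  9.86  3.37]
puck front [0.4205 0.3547 0.0726] tool [0.07 3.2  1.78]
puck front top [0.4215 0.3552 0.0946] tool [0.07 1.   1.89]
```

Emit:
carry_out(
  moves=[
    [0.2, -0.1, 1, 0.15, 0, 0, 0],
    [0.2, -0.17, 2.4, 0.28, 0, 0, 0],
    [0.2, -0.17, 4, 0.28, 0, 0, 0],
    [0.2, -0.17, 5.2, 0.28, 0, 0, 0],
    [0.2, -0.17, 6, 0.28, 0, 0, 0],
    [0.2, -0.17, 6.4, 0.28, 0, 0, 0],
    [0.2, -0.17, 6.4, 0.28, 0, 0, 0],
    [0.2, -0.17, 6.4, 0.28, 0, 0, 0],
  ],
)

```text
time: 21.8
position: [0.4063, 0.3508, 0.0408]
tool_rot: [-0.605, 0.366, -0.366, 0.605]
ft_force: [0.1, 0.6, 0.1]
grip_width: 0.039
```

Emit:
carry_out(
  moves=[
    [0.2, 0, 0.1, 0, 0, 0, 0],
    [0.2, 0, 0.2, 0, 0, 0, 0],
    [0.2, 0, 0.3, 0, 0, 0, 0],
    [0.2, 0, 0.3, 0, 0, 0, 0],
  ],
)

```text
time: 22.2
position: [0.4061, 0.3507, 0.0377]
tool_rot: [-0.605, 0.366, -0.366, 0.605]
ft_force: [0.1, 0.2, 0.7]
grip_width: 0.0385
```

Emit:
carry_out(
  moves=[
    [0.2, 0, 0.04, 0, 0, 0, 0],
    [0.2, 0, 0.08, 0, 0, 0, 0],
    [0.2, 0, 0.08, 0, 0, 0, 0],
  ],
)

```text
time: 22.5
position: [0.4062, 0.3507, 0.0369]
tool_rot: [-0.605, 0.366, -0.366, 0.605]
ft_force: [-0.0, 0.5, 0.7]
grip_width: 0.0387
```

Emit:
carry_out(
  moves=[
    [0.2, 0, 0.05, 0, 0, 0, 0],
    [0.2, 0, 0.05, 0, 0, 0, 0],
    [0.2, 0, 0.05, 0, 0, 0, 0],
  ],
)

```text
time: 22.8
position: [0.4062, 0.3507, 0.0369]
tool_rot: [-0.605, 0.366, -0.366, 0.605]
ft_force: [-1.4, 0.0, 6.2]
grip_width: 0.0385
```

Emit:
carry_out(
  moves=[
    [0.5, 0, -0.03, 0, 0, 0, 0],
    [0.55, 0, -0.03, 0, 0, 0, 0],
    [0.65, 0, -0.03, 0, 0, 0, 0],
    [0.65, 0, -0.03, 0, 0, 0, 0],
    [0.65, 0, -0.03, 0, 0, 0, 0],
    [0.65, 0, -0.03, 0, 0, 0, 0],
    [0.65, 0, -0.5, 0, 0, 0, 0],
    [0.65, 0, -1.5, 0, 0, 0, 0],
    [0.65, 0, -3, 0, 0, 0, 0],
    [0.65, 0, -5, 0, 0, 0, 0],
    [0.65, 0, -8, 0, 0, 0, 0],
    [0.65, 0, -10, 0, 0, 0, 0],
    [0.65, 0, -10, 0, 0, 0, 0],
    [0.65, 0, -10, 0, 0, 0, 0],
  ],
)

```text
time: 24.2
position: [0.4062, 0.3507, 0.137]
tool_rot: [-0.605, 0.366, -0.366, 0.605]
ft_force: [0.7, -0.8, -0.2]
grip_width: 0.0568
```

```bash
python3 - <<'E'
from h import *
o,im=snap('wrist','w13'); print(o['time'],o['position'],o['ft_force'],o['grip_width'])
crop('pics/w13.png',130,60,380,260,3.2,'pics/c21.png')
E
```

```text
24.2 [0.40615342 0.35073143 0.13701443] [ 0.66495645 -0.84347267 -0.2094093 ] 0.05679863339011016
```

View pics/c21.png

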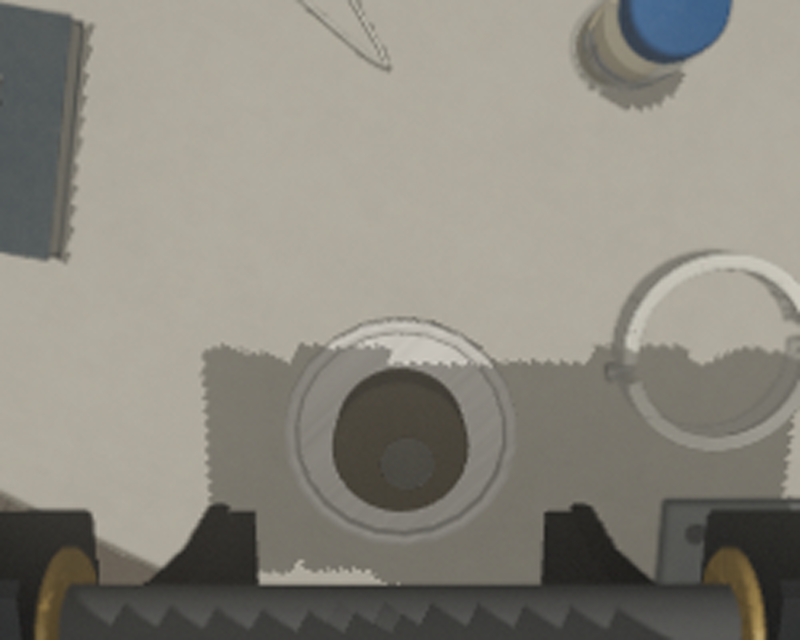

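```bash
python3 - <<'E'
from h import *
o=robot.get_obs()
w=lambda u,v:(130+u/3.2-.4,60+v/3.2-.4)
f=lambda n,u,z:print(n,onz('wrist',w(*u),z,o).round(4), 'tool',rel(onz('wrist',w(*u),z,o),o))
f('tray L',(288,430),.008);f('R',(515,430),.008);f('T',(402,319),.008);f('B',(402,541),.008)
f('puck L',(333,445),.027);f('R',(469,445),.027);f('B',(401,512),.027);f('front bottom',(401,368),.005)
print(rel((.4075,.21,.137)))
E
```

```text
tray L [0.3888 0.3802 0.008 ] tool [-3.42 12.82 -0.11]
R [0.4215 0.3177 0.008 ] tool [ 3.63 12.82 -0.11]
T [0.4358 0.3649 0.008 ] tool [ 0.12 12.82  3.35]
B [0.3724 0.3316 0.008 ] tool [ 0.12 12.82 -3.81]
puck L [0.3965 0.3668 0.027 ] tool [-1.88 10.92 -0.04]
R [0.4148 0.3319 0.027 ] tool [ 2.06 10.92 -0.04]
B [0.3874 0.3398 0.027 ] tool [ 0.09 10.92 -2.11]
front bottom [0.4219 0.3579 0.005 ] tool [ 0.09 13.12  1.79]
[12.52 -0.08 -6.36]
```

Emit:
carry_out(
  moves=[
    [0.8, 2, 0, -1, 0, 0, 0],
    [0.8, 6, 0, -3, 0, 0, 0],
    [0.8, 9, 0, -4.6, 0, 0, 0],
    [0.8, 11.5, 0, -5.9, 0, 0, 0],
    [0.8, 12.5, 0, -6.3, 0, 0, 0],
    [0.8, 12.5, 0, -6.3, 0, 0, 0],
    [0.8, 12.5, 0, -6.3, 0, 0, 0],
  ],
)

```text
time: 24.95
position: [0.4086, 0.2112, 0.136]
tool_rot: [-0.605, 0.366, -0.366, 0.605]
ft_force: [0.4, -0.4, 0.7]
grip_width: 0.0693
```

```bash
python3 - <<'E'
from h import *
o,im=snap('wrist','w14'); print(o['time'],o['position'],o['ft_force'],o['grip_width'])
crop('pics/w14.png',130,60,380,260,3.2,'pics/c22.png')
E
```

```text
24.95 [0.40860384 0.21122401 0.13599163] [ 0.40639919 -0.3840836   0.66525725] 0.0693160587317948
```

View pics/c22.png

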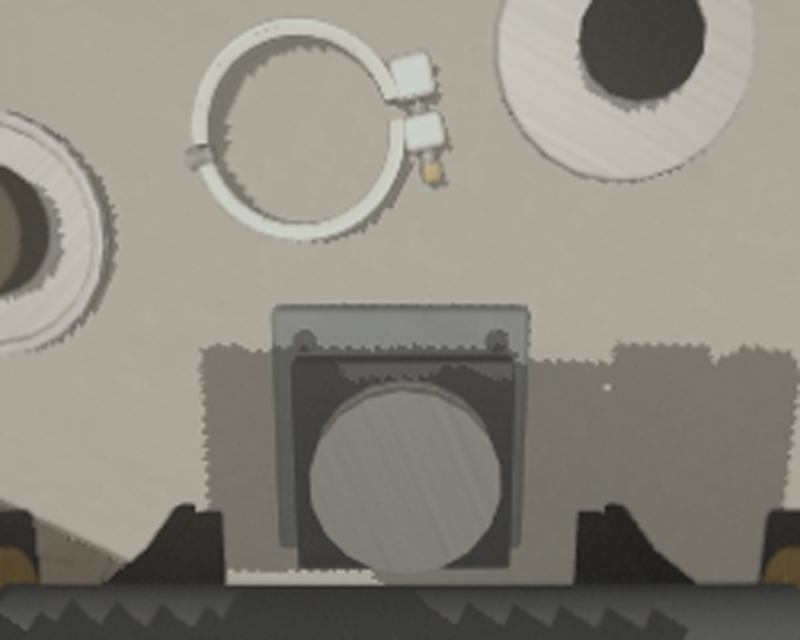

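```bash
python3 - <<'E'
from h import *
o=robot.get_obs()
w=lambda u,v:(130+u/3.2-.4,60+v/3.2-.4)
f=lambda n,u,z:print(n,onz('wrist',w(*u),z,o).round(4), 'tool',rel(onz('wrist',w(*u),z,o),o))
f('L',(309,480),.058);f('R',(501,480),.058);f('B',(405,573),.058);f('T',(405,388),.058)
f('plate',(292,356),.042);f('',(514,357),.042);f('',(298,568),.042);f('',(508,567),.042)
f('tips',(400,530),o['position'][2]-.025)
E
```

```text
L [0.3975 0.2313 0.058 ] tool [-2.27  7.81 -0.07]
R [0.4203 0.1878 0.058 ] tool [ 2.65  7.81 -0.07]
B [0.386  0.1975 0.058 ] tool [ 0.19  7.81 -2.65]
T [0.4302 0.2207 0.058 ] tool [0.19 7.81 2.34]
plate [0.4209 0.2496 0.042 ] tool [-2.8   9.41  2.85]
 [0.448  0.1974 0.042 ] tool [3.09 9.41 2.82]
 [0.3669 0.2216 0.042 ] tool [-2.83  9.41 -3.23]
 [0.3948 0.1691 0.042 ] tool [ 3.12  9.41 -3.2 ]
tips [0.4149 0.214  0.1111] tool [0.07 2.5  0.67]
```

Emit:
carry_out(
  moves=[
    [0.8, 0.1, 1.5, -0.1, 0, 0, 0],
    [0.8, 0.12, 3.2, -0.15, 0, 0, 0],
    [0.8, 0.12, 4.8, -0.15, 0, 0, 0],
    [0.8, 0.12, 5.9, -0.15, 0, 0, 0],
    [0.8, 0.12, 6.4, -0.15, 0, 0, 0],
    [0.8, 0.12, 6.5, -0.15, 0, 0, 0],
    [0.8, 0.12, 6.5, -0.15, 0, 0, 0],
    [0.65, 0.12, 6.5, -0.15, 0, 0, 0],
    [0.5, 0.12, 6.5, -0.15, 0, 0, 0],
    [0.4, 0.12, 6.5, -0.15, 0, 0, 0],
    [0.4, 0.12, 6.5, -0.15, 0, 0, 0],
    [0.4, 0.12, 6.5, -0.15, 0, 0, 0],
    [0.4, 0.12, 6.5, -0.15, 0, 0, 0],
    [0.4, 0.12, 6.5, -0.15, 0, 0, 0],
    [0.4, 0.12, 6.5, -0.15, 0, 0, 0],
  ],
  force=15,
)

```text
time: 26.5
position: [0.4078, 0.209, 0.0717]
tool_rot: [-0.605, 0.366, -0.366, 0.605]
ft_force: [-0.4, -1.1, 5.2]
grip_width: 0.0494
```

Emit:
carry_out(
  moves=[
    [0.4, 0, -0.1, 0, 0, 0, 0],
    [0.4, 0, -0.3, 0, 0, 0, 0],
    [0.4, 0, -0.6, 0, 0, 0, 0],
    [0.4, 0, -1.2, 0, 0, 0, 0],
    [0.4, 0, -2.2, 0, 0, 0, 0],
    [0.4, 0, -3.5, 0, 0, 0, 0],
    [0.4, 0, -5, 0, 0, 0, 0],
    [0.4, 0, -6.2, 0, 0, 0, 0],
    [0.4, 0, -7, 0, 0, 0, 0],
    [0.4, 0, -7, 0, 0, 0, 0],
    [0.4, 0, -7, 0, 0, 0, 0],
  ],
)

```text
time: 27.6
position: [0.4075, 0.2089, 0.1415]
tool_rot: [-0.605, 0.366, -0.366, 0.605]
ft_force: [0.3, 0.7, -1.4]
grip_width: 0.0492
```

```bash
python3 - <<'E'
from h import *
o,im=snap('wrist','w15'); print(o['time'],o['position'],o['ft_force'],o['grip_width'])
crop('pics/w15.png',130,60,380,260,3.2,'pics/c23.png')
snap('scene','sc15');crop('pics/sc15.png',200,190,300,290,6,'pics/c24.png')
print(rel((.5378,.205,.141)))
E
```

```text
27.6 [0.40750825 0.20894281 0.14152544] [ 0.32729321  0.66593137 -1.42763049] 0.0492269285006506
[ 6.41 -0.02 11.39]
```

View pics/c23.png

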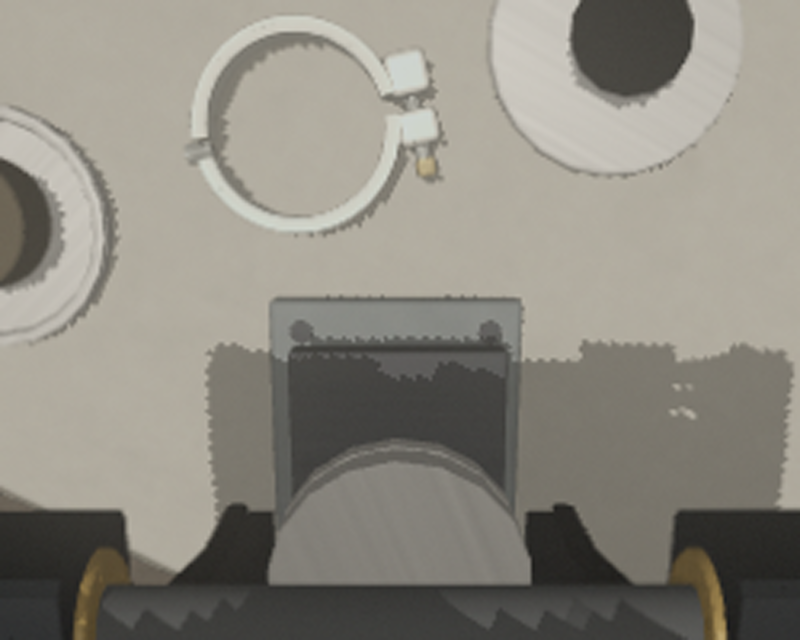

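View pics/c24.png

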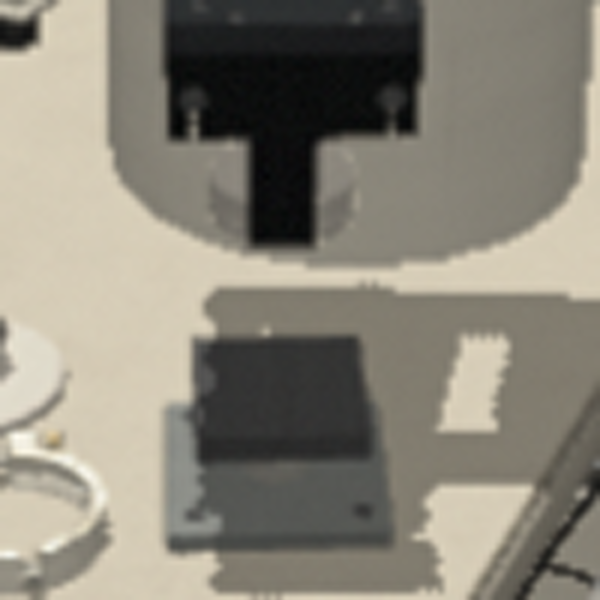

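```bash
python3 - <<'E'
from h import *
for n,u in [('jar',(143,231)),('foot',(201,195)),('foot2',(68,318)),('foot3',(133,262))]: print(n,onz('scene',u,0).round(3))
E
```

```text
jar [0.698 0.178 0.   ]
foot [ 0.672 -0.053  0.   ]
foot2 [0.632 0.472 0.   ]
foot3 [0.638 0.29  0.   ]
```

Emit:
carry_out(
  moves=[
    [0.4, 0.8, 0, 1.4, 0, 0, 0],
    [0.4, 2.2, 0, 3.8, 0, 0, 0],
    [0.4, 3.8, 0, 6.8, 0, 0, 0],
    [0.4, 5.4, 0, 9.5, 0, 0, 0],
    [0.4, 6.2, 0.5, 11, 0, 0, 0],
    [0.4, 6.4, 2, 11.4, 0, 0, 0],
    [0.4, 6.4, 3.5, 11.4, 0, 0, 0],
    [0.4, 6.4, 4, 11.4, 0, 0, 0],
    [0.4, 6.4, 4, 11.4, 0, 0, 0],
    [0.4, 6.4, 4, 11.4, 0, 0, 0],
  ],
)

```text
time: 28.7
position: [0.5375, 0.2053, 0.1011]
tool_rot: [0.605, -0.366, 0.366, -0.605]
ft_force: [0.3, 0.8, -1.1]
grip_width: 0.0495
```

```bash
python3 - <<'E'
from h import *
o,im=snap('wrist','w16'); print(o['time'],o['position'],o['ft_force'],o['grip_width'])
crop('pics/w16.png',130,60,380,260,3.2,'pics/c25.png')
E
```

```text
28.7 [0.53745111 0.2052897  0.10106618] [ 0.27986464  0.79297453 -1.12717022] 0.04951313035388884
```

View pics/c25.png

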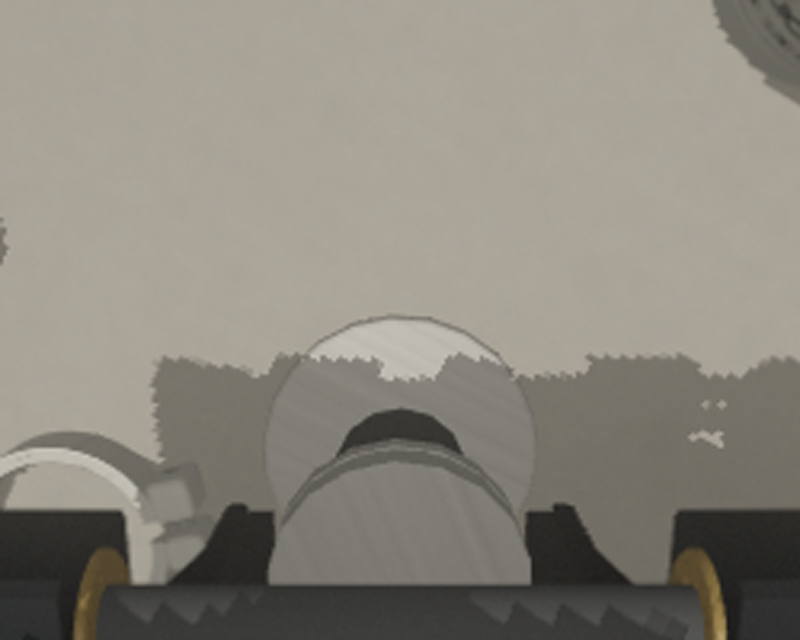

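```bash
python3 - <<'E'
from h import *
o=robot.get_obs()
w=lambda u,v:(130+u/3.2-.4,60+v/3.2-.4)
f=lambda n,u,z:print(n,onz('wrist',w(*u),z,o).round(4), 'tool',rel(onz('wrist',w(*u),z,o),o))
f('foot L',(264,440),.006);f('R',(536,440),.006);f('T',(401,316),.006);f('rubber T',(401,409),.024)
f('disc front bot',(400,438),o['position'][2]-.029);f('disc front top',(400,462),o['position'][2]-.013)
f('disc L',(268,570),o['position'][2]-.013);f('disc R',(531,570),o['position'][2]-.013)
E
```

```text
foot L [0.5254 0.24   0.006 ] tool [-3.66  9.55  0.5 ]
R [0.5599 0.1741 0.006 ] tool [3.78 9.55 0.49]
T [0.5728 0.2226 0.006 ] tool [0.09 9.55 3.89]
rubber T [0.5544 0.213  0.024 ] tool [0.09 7.75 1.81]
disc front bot [0.5598 0.216  0.0725] tool [0.07 2.9  2.43]
disc front top [0.5599 0.216  0.0885] tool [0.07 1.3  2.44]
disc L [0.5302 0.2279 0.0885] tool [-2.36  1.3   0.36]
disc R [0.5526 0.185  0.0885] tool [2.48 1.3  0.36]
```

Emit:
carry_out(
  moves=[
    [0.4, 0, 0.8, 0.1, 0, 0, 0],
    [0.4, 0, 2, 0.16, 0, 0, 0],
    [0.4, 0, 3.2, 0.16, 0, 0, 0],
    [0.4, 0, 4, 0.16, 0, 0, 0],
    [0.4, 0, 4.3, 0.16, 0, 0, 0],
    [0.4, 0, 4.4, 0.16, 0, 0, 0],
    [0.4, 0, 4.4, 0.16, 0, 0, 0],
    [0.4, 0, 4.4, 0.16, 0, 0, 0],
  ],
)

```text
time: 29.55
position: [0.54, 0.206, 0.0577]
tool_rot: [-0.605, 0.366, -0.366, 0.605]
ft_force: [0.1, 0.1, -0.1]
grip_width: 0.0493
```

Emit:
carry_out(
  moves=[
    [0.4, 0, 0.08, 0, 0, 0, 0],
    [0.4, 0, 0.16, 0, 0, 0, 0],
    [0.4, 0, 0.2, 0, 0, 0, 0],
    [0.4, 0, 0.2, 0, 0, 0, 0],
  ],
)

```text
time: 29.95
position: [0.5397, 0.2059, 0.0554]
tool_rot: [-0.605, 0.366, -0.366, 0.605]
ft_force: [0.6, -0.5, -2.3]
grip_width: 0.0495
```

Emit:
carry_out(
  moves=[
    [0.4, 0, 0.05, 0, 0, 0, 0],
    [0.4, 0, 0.1, 0, 0, 0, 0],
    [0.4, 0, 0.1, 0, 0, 0, 0],
  ],
)

```text
time: 30.25
position: [0.5396, 0.2059, 0.0543]
tool_rot: [0.605, -0.366, 0.366, -0.605]
ft_force: [0.8, 0.4, -0.9]
grip_width: 0.0493
```

Emit:
carry_out(
  moves=[
    [0.4, 0, 0.04, 0, 0, 0, 0],
    [0.4, 0, 0.06, 0, 0, 0, 0],
    [0.4, 0, 0.06, 0, 0, 0, 0],
  ],
)

```text
time: 30.55
position: [0.5397, 0.206, 0.0538]
tool_rot: [0.605, -0.366, 0.366, -0.605]
ft_force: [-0.6, 0.1, -0.8]
grip_width: 0.0491
```

Emit:
carry_out(
  moves=[
    [0.4, 0, 0.04, 0, 0, 0, 0],
    [0.4, 0, 0.04, 0, 0, 0, 0],
    [0.4, 0, 0.04, 0, 0, 0, 0],
  ],
)

```text
time: 30.85
position: [0.5397, 0.2059, 0.0537]
tool_rot: [-0.605, 0.366, -0.366, 0.605]
ft_force: [-1.4, -0.3, 4.8]
grip_width: 0.0493
```

Emit:
carry_out(
  moves=[
    [0.6, 0, -0.02, 0, 0, 0, 0],
    [0.65, 0, -0.02, 0, 0, 0, 0],
    [0.75, 0, -0.02, 0, 0, 0, 0],
    [0.75, 0, -0.02, 0, 0, 0, 0],
    [0.75, 0, -0.02, 0, 0, 0, 0],
    [0.75, 0, -0.02, 0, 0, 0, 0],
    [0.75, 0, -0.5, 0, 0, 0, 0],
    [0.75, 0, -1.5, 0, 0, 0, 0],
    [0.75, 0, -3, 0, 0, 0, 0],
    [0.75, 0, -5, 0, 0, 0, 0],
    [0.75, 0, -7.5, 0, 0, 0, 0],
    [0.75, 0, -8.5, 0, 0, 0, 0],
    [0.75, 0, -8.5, 0, 0, 0, 0],
    [0.75, 0, -8.5, 0, 0, 0, 0],
  ],
)

```text
time: 32.25
position: [0.5393, 0.2059, 0.1382]
tool_rot: [0.605, -0.366, 0.366, -0.605]
ft_force: [-0.4, 0.2, 0.2]
grip_width: 0.0655
```

```bash
python3 - <<'E'
from h import *
o,im=snap('wrist','w17'); print(o['time'],o['position'],o['ft_force'],o['grip_width'])
crop('pics/w17.png',130,60,380,260,3.2,'pics/c26.png')
E
```

```text
32.25 [0.53933839 0.20587075 0.13824216] [-0.41881849  0.2101782   0.18773181] 0.06550383407420945
```

View pics/c26.png

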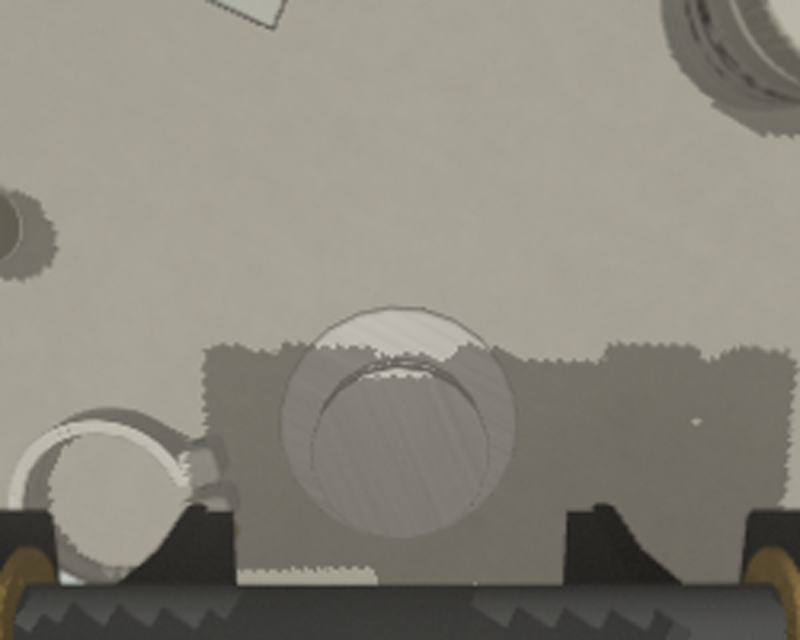

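```bash
python3 - <<'E'
from h import *
o=robot.get_obs()
w=lambda u,v:(130+u/3.2-.4,60+v/3.2-.4)
f=lambda n,u,z:print(n,onz('wrist',w(*u),z,o).round(4), 'tool',rel(onz('wrist',w(*u),z,o),o))
f('foot L',(280,425),.006);f('R',(517,425),.006);f('T',(400,307),.006);f('B',(400,538),.006)
f('disc T bottom',(400,357),.024);f('disc T top',(400,367),.040);f('L',(312,450),.04);f('R',(490,450),.04)
print(rel((.408,.209,.14)))
E
```

```text
foot L [0.5212 0.2385 0.006 ] tool [-3.72 13.17 -0.04]
R [0.5558 0.1725 0.006 ] tool [ 3.74 13.16 -0.04]
T [0.5716 0.2223 0.006 ] tool [ 0.06 13.16  3.67]
B [0.5049 0.1874 0.006 ] tool [ 0.06 13.17 -3.85]
disc T bottom [0.5609 0.2166 0.024 ] tool [ 0.06 11.36  2.46]
disc T top [0.5611 0.2167 0.04  ] tool [0.06 9.76 2.48]
L [0.5291 0.2275 0.04  ] tool [-2.37  9.76  0.15]
R [0.552  0.1839 0.04  ] tool [2.55 9.76 0.15]
[ -6.36  -0.22 -11.45]
```

Emit:
carry_out(
  moves=[
    [0.9, -1, 0, -2, 0, 0, 0],
    [1, -2.5, 0, -5, 0, 0, 0],
    [1, -4.3, 0, -8, 0, 0, 0],
    [1, -5.8, 0, -10.5, 0, 0, 0],
    [1, -6.3, 0, -11.4, 0, 0, 0],
    [1, -6.3, 0, -11.4, 0, 0, 0],
    [1, -6.3, 0, -11.4, 0, 0, 0],
  ],
)

```text
time: 33.0
position: [0.4115, 0.2091, 0.1383]
tool_rot: [-0.604, 0.365, -0.367, 0.606]
ft_force: [0.9, 0.1, 0.6]
grip_width: 0.0871
```

```bash
python3 - <<'E'
from h import *
o,im=snap('wrist','w18'); print(o['time'],o['position'],o['ft_force'],o['grip_width'])
crop('pics/w18.png',130,60,380,260,3.2,'pics/c27.png')
E
```

```text
33.0 [0.41147906 0.2090652  0.13825793] [0.93490453 0.14645062 0.6297177 ] 0.08714679921741829
```

View pics/c27.png

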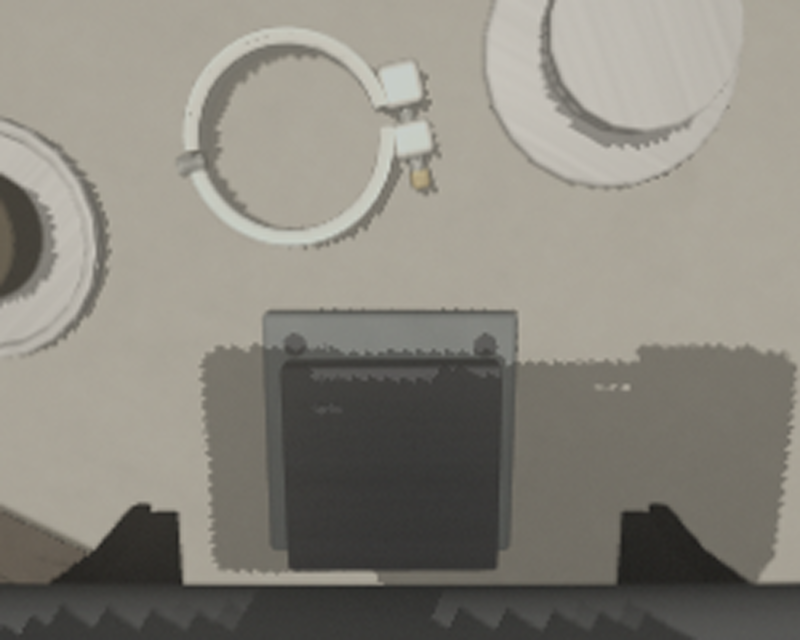

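```bash
python3 - <<'E'
from h import *
o=robot.get_obs();print(o['position'])
w=lambda u,v:(130+u/3.2-.4,60+v/3.2-.4)
f=lambda n,u,z:print(n,onz('wrist',w(*u),z,o).round(4), 'tool',rel(onz('wrist',w(*u),z,o),o))
f('',(282,361),.042);f('',(503,360),.042);f('',(289,569),.042);f('',(498,569),.042)
f('foot',(264,312),.009);f('foot',(517,312),.009)
f('tips',(400,530),o['position'][2]-.025)
E
```

```text
[0.41193878 0.20902744 0.13836596]
 [0.4215 0.249  0.042 ] tool [-3.1   9.64  2.67]
 [0.4492 0.1966 0.042 ] tool [2.82 9.65 2.7 ]
 [0.368  0.2211 0.042 ] tool [-3.11  9.62 -3.36]
 [0.3957 0.1681 0.042 ] tool [ 2.86  9.63 -3.36]
foot [0.425  0.2615 0.009 ] tool [-4.05 12.94  3.55]
foot [0.4604 0.1937 0.009 ] tool [ 3.59 12.95  3.55]
tips [0.4183 0.2115 0.1134] tool [0.07 2.5  0.67]
```

Emit:
carry_out(
  moves=[
    [1, -0.1, 2, -0.2, 0, 0, 0],
    [1, -0.2, 4, -0.33, 0, 0, 0],
    [1, -0.2, 6, -0.33, 0, 0, 0],
    [1, -0.2, 7.8, -0.33, 0, 0, 0],
    [1, -0.2, 9, -0.33, 0, 0, 0],
    [1, -0.2, 9.6, -0.33, 0, 0, 0],
    [1, -0.2, 9.6, -0.33, 0, 0, 0],
    [0.8, -0.2, 9.6, -0.33, 0, 0, 0],
    [0.7, -0.2, 9.6, -0.33, 0, 0, 0],
    [0.5, -0.2, 9.6, -0.33, 0, 0, 0],
    [0.5, -0.2, 9.6, -0.33, 0, 0, 0],
    [0.5, -0.2, 9.6, -0.33, 0, 0, 0],
    [0.5, -0.2, 9.6, -0.33, 0, 0, 0],
    [0.5, -0.2, 9.6, -0.33, 0, 0, 0],
    [0.5, -0.2, 9.6, -0.33, 0, 0, 0],
    [0.5, -0.2, 9.6, -0.33, 0, 0, 0],
  ],
  force=35,
)

```text
time: 34.65
position: [0.4059, 0.2091, 0.0428]
tool_rot: [-0.605, 0.366, -0.366, 0.605]
ft_force: [-0.3, -0.1, 5.3]
grip_width: 0.0594
```

Emit:
carry_out(
  moves=[
    [0.5, 0, -0.1, 0, 0, 0, 0],
    [0.5, 0, -0.3, 0, 0, 0, 0],
    [0.5, 0, -0.6, 0, 0, 0, 0],
    [0.5, 0, -1.2, 0, 0, 0, 0],
    [0.5, 0, -2.2, 0, 0, 0, 0],
    [0.5, 0, -3.5, 0, 0, 0, 0],
    [0.5, 0, -5, 0, 0, 0, 0],
    [0.5, 0, -6.2, 0, 0, 0, 0],
    [0.5, 0, -7, 0, 0, 0, 0],
    [0.5, 0, -7, 0, 0, 0, 0],
    [0.5, 0, -7, 0, 0, 0, 0],
  ],
)

```text
time: 35.75
position: [0.4055, 0.209, 0.1125]
tool_rot: [-0.605, 0.366, -0.366, 0.605]
ft_force: [-0.4, 0.4, -2.2]
grip_width: 0.0597
```

```bash
python3 - <<'E'
from h import *
o,im=snap('wrist','w19'); print(o['time'],o['position'],o['ft_force'],o['grip_width'])
crop('pics/w19.png',130,60,380,260,3.2,'pics/c28.png')
for P in [(.41,.21,.42),(.42,.15,.42),(.43,.05,.42),(.45,-.05,.42),(.48,-.15,.42),(.53,-.25,.42),(.558,-.294,.42)]: print(P,rel(P))
E
```

```text
35.75 [0.40551767 0.20902958 0.1125334 ] [-0.40149475  0.35516112 -2.16879237] 0.059682172347287094
(0.41, 0.21, 0.42) [  0.12 -30.78   0.45]
(0.42, 0.15, 0.42) [  5.9  -30.78  -1.45]
(0.43, 0.05, 0.42) [ 15.22 -30.78  -5.21]
(0.45, -0.05, 0.42) [ 25.01 -30.78  -8.08]
(0.48, -0.15, 0.42) [ 35.26 -30.78 -10.07]
(0.53, -0.25, 0.42) [ 46.44 -30.78 -10.28]
(0.558, -0.294, 0.42) [ 51.63 -30.78  -9.84]
```

View pics/c28.png

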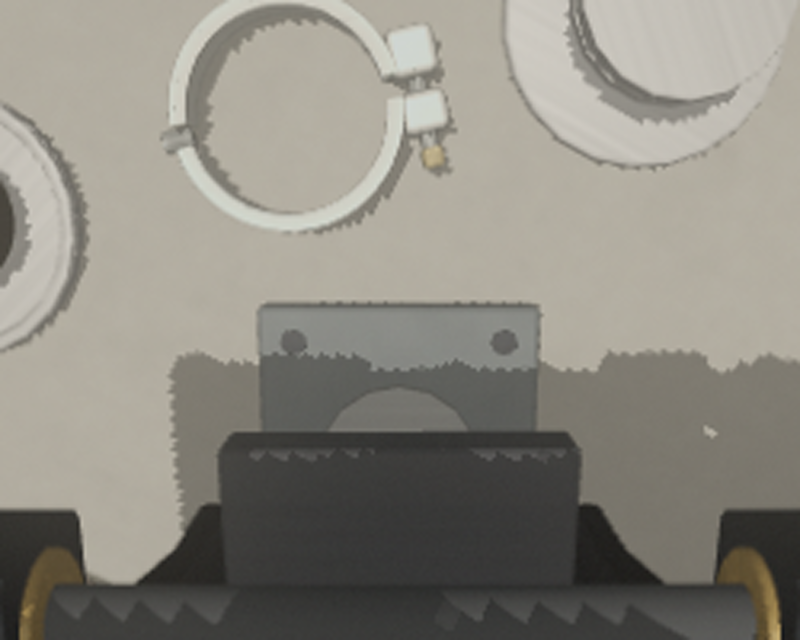

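```bash
python3 - <<'E'
from h import *
o=dict(position=np.array([.35975,-.31791,.42265]),tool_rot=np.array([0.595,-0.382,0.382,-0.595]))
for n,u in [('corner',(338,138)),('edge',(405,0)),('knob',(397,24)),('panel end',(385,163))]:
    for z in (0,.1): print(n,z,onz('wrist',u,z,o).round(3))
E
```

```text
corner 0 [ 0.462 -0.456  0.   ]
corner 0.1 [ 0.455 -0.426  0.1  ]
edge 0 [ 0.742 -0.451  0.   ]
edge 0.1 [ 0.685 -0.422  0.1  ]
knob 0 [ 0.698 -0.458  0.   ]
knob 0.1 [ 0.649 -0.427  0.1  ]
panel end 0 [ 0.459 -0.57   0.   ]
panel end 0.1 [ 0.453 -0.52   0.1  ]
```

View pics/s6.png

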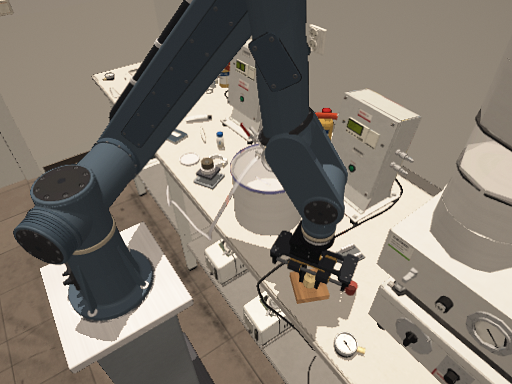

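```bash
python3 - <<'E'
from h import *
for u in [(357,222),(318,190),(400,182),(365,205),(349,207),(402,275),(385,290)]:
    print(u,onz('side',u,0).round(3),onz('side',u,.1).round(3))
E
```

```text
(357, 222) [ 0.67  -0.218  0.   ] [ 0.587 -0.271  0.1  ]
(318, 190) [ 0.672 -0.045  0.   ] [ 0.589 -0.12   0.1  ]
(400, 182) [ 0.924 -0.177  0.   ] [ 0.808 -0.235  0.1  ]
(365, 205) [ 0.744 -0.183  0.   ] [ 0.651 -0.24   0.1  ]
(349, 207) [ 0.697 -0.16   0.   ] [ 0.61 -0.22  0.1 ]
(402, 275) [ 0.626 -0.417  0.   ] [ 0.549 -0.444  0.1  ]
(385, 290) [ 0.555 -0.42   0.   ] [ 0.487 -0.447  0.1  ]
```

```bash
python3 - <<'E'
from h import *
crop('pics/s1.png',290,140,470,330,3.1,'pics/c29.png')
E
```

```text
(no output)
```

View pics/c29.png

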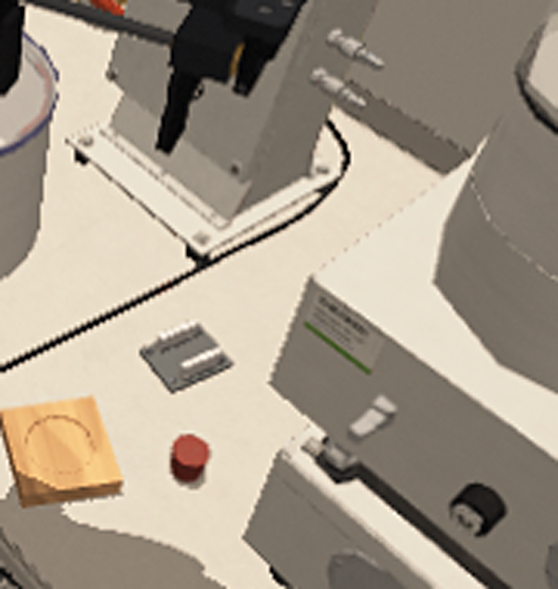

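Emit:
carry_out(
  moves=[
    [0.5, 0, -1.5, 0, 0, 0, 0],
    [0.5, 0, -4, 0, 0, 0, 0],
    [0.5, 0, -7.5, 0, 0, 0, 0],
    [0.5, 0, -11.5, 0, 0, 0, 0],
    [0.5, 0, -15.5, 0, 0, 0, 0],
    [0.5, 0, -19.5, 0, 0, 0, 0],
    [0.5, 0, -23, 0, 0, 0, 0],
    [0.5, 0.6, -26, 0, 0, 0, 0],
    [0.5, 1.8, -28.5, -0.4, 0, 0, 0],
    [0.5, 3.5, -30, -0.9, 0, 0, 0],
    [0.5, 6, -30.7, -1.6, 0, 0, 0],
    [0.5, 9, -30.7, -2.7, 0, -0.07, 0],
    [0.5, 12, -30.7, -3.9, 0, -0.14, 0],
    [0.5, 15.2, -30.7, -5.2, 0, -0.21, 0],
    [0.5, 18.5, -30.7, -6.2, 0, -0.28, 0],
    [0.5, 21.8, -30.7, -7.2, 0, -0.35, 0],
    [0.5, 25, -30.7, -8, 0, -0.42, 0],
    [0.5, 28.5, -30.7, -8.8, 0, -0.49, 0],
    [0.5, 32, -30.7, -9.4, 0, -0.56, 0],
    [0.5, 35.3, -30.7, -10, 0, -0.63, 0],
  ],
)

```text
time: 37.8
position: [0.4806, -0.1514, 0.4179]
tool_rot: [-0.688, 0.161, -0.159, 0.689]
ft_force: [0.8, -0.0, -2.3]
grip_width: 0.0594
```

```bash
python3 - <<'E'
from h import *
o=robot.get_obs();print(o['position'],o['ft_force'],o['grip_width'],o['q'])
for P in [(.48,-.15,.42),(.53,-.25,.42),(.558,-.293,.42),(.558,-.293,.15)]: print(P,rel(P))
E
```

```text
[ 0.48062055 -0.15136078  0.41786161] [ 0.78251526 -0.02075786 -2.34801067] 0.05943522238854614 [-5.27251652e-01  1.95202208e-01  1.47579494e+00  8.65153780e-05
  1.47368018e+00 -7.15476611e-02]
(0.48, -0.15, 0.42) [-0.12 -0.21  0.09]
(0.53, -0.25, 0.42) [ 8.77 -0.24 -6.68]
(0.558, -0.293, 0.42) [13.18 -0.26 -9.31]
(0.558, -0.293, 0.15) [13.26 26.74 -9.32]
```

Emit:
carry_out(
  moves=[
    [0.5, 3, 0, -2.2, 0, -0.06, 0],
    [0.5, 6, 0, -4.5, 0, -0.13, 0],
    [0.5, 8.8, 0.3, -6.6, 0, -0.2, 0],
    [0.5, 11, 1.5, -8.1, 0, -0.27, 0],
    [0.5, 12.6, 4, -9, 0, -0.29, 0],
    [0.5, 13.2, 7, -9.3, 0, -0.29, 0],
    [0.5, 13.2, 11, -9.3, 0, -0.29, 0],
    [0.5, 13.2, 15, -9.3, 0, -0.29, 0],
    [0.5, 13.2, 19, -9.3, 0, -0.29, 0],
    [0.5, 13.2, 23, -9.3, 0, -0.29, 0],
    [0.5, 13.2, 26, -9.3, 0, -0.29, 0],
    [0.5, 13.2, 28.5, -9.3, 0, -0.29, 0],
    [0.5, 13.2, 30.3, -9.3, 0, -0.29, 0],
    [0.5, 13.2, 31.3, -9.3, 0, -0.29, 0],
    [0.5, 13.2, 31.8, -9.3, 0, -0.29, 0],
    [0.5, 13.2, 31.8, -9.3, 0, -0.29, 0],
    [0.5, 13.2, 31.8, -9.3, 0, -0.29, 0],
  ],
)

```text
time: 39.5
position: [0.5587, -0.2922, 0.1021]
tool_rot: [0.705, -0.059, 0.06, -0.704]
ft_force: [-0.3, 0.5, -1.6]
grip_width: 0.0596
```

```bash
python3 - <<'E'
from h import *
o,im=snap('wrist','w20'); print(o['time'],o['position'],o['ft_force'],o['grip_width'])
print(R.from_quat(o['tool_rot']).as_matrix().round(3))
crop('pics/w20.png',130,60,380,260,3.2,'pics/c30.png')
snap('side','s20');crop('pics/s20.png',270,160,420,310,4,'pics/c31.png')
E
```

```text
39.5 [ 0.55872771 -0.29219903  0.10212775] [-0.32561841  0.46338717 -1.62345232] 0.05962558828343
[[ 0.986  0.001  0.167]
 [-0.167 -0.001  0.986]
 [ 0.001 -1.    -0.001]]
```

View pics/c30.png

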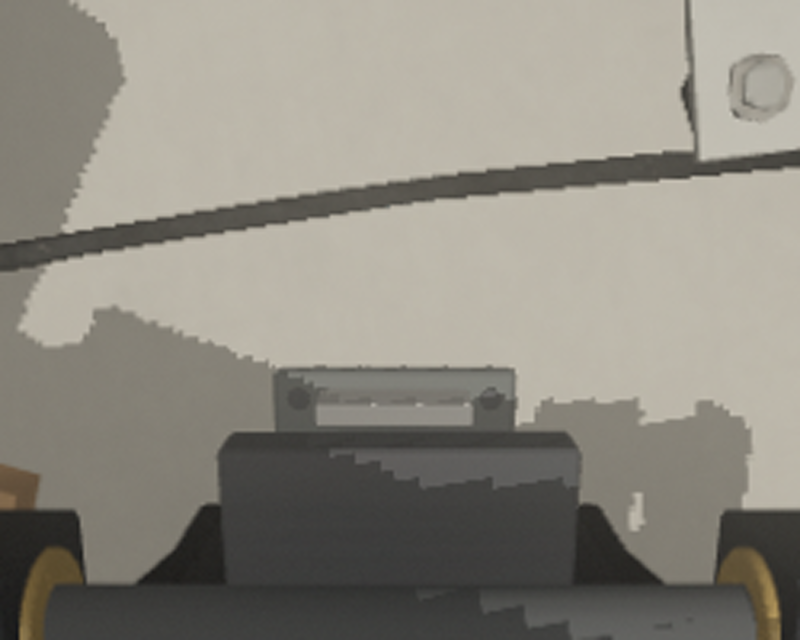

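View pics/c31.png

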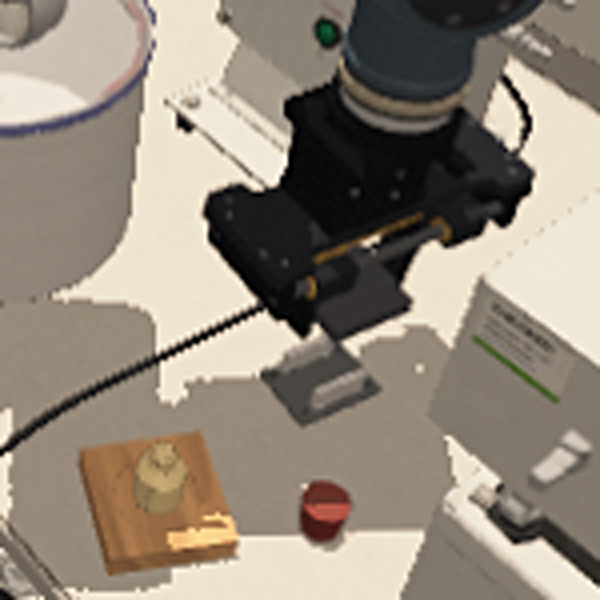

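```bash
python3 - <<'E'
from h import *
o=robot.get_obs()
w=lambda u,v:(130+u/3.2-.4,60+v/3.2-.4)
f=lambda n,u,z:print(n,onz('wrist',w(*u),z,o).round(4), 'tool',rel(onz('wrist',w(*u),z,o),o))
f('base L',(274,369),.006);f('base R',(515,369),.006)
f('rail L',(316,403),.024);f('rail R',(471,403),.024)
zt=o['position'][2]-.0008
f('plate bot',(230,433),zt-.012);f('plate bot R',(569,433),zt-.012)
f('plate top',(219,449),zt);f('plate top R',(581,449),zt)
E
```

```text
base L [ 0.5306 -0.2634  0.006 ] tool [-3.29  9.64  2.38]
base R [ 0.5944 -0.2743  0.006 ] tool [3.19 9.66 2.38]
rail L [ 0.5424 -0.2706  0.024 ] tool [-2.    7.85  1.87]
rail R [ 0.5806 -0.2771  0.024 ] tool [1.88 7.86 1.87]
plate bot [ 0.5352 -0.2589  0.0897] tool [-2.89  1.27  2.9 ]
plate bot R [ 0.594  -0.2689  0.0897] tool [3.07 1.28 2.89]
plate top [ 0.5358 -0.2584  0.1017] tool [-2.84  0.07  2.96]
plate top R [ 0.5938 -0.2683  0.1017] tool [3.04 0.08 2.95]
```

Emit:
carry_out(
  moves=[
    [0.5, -0.1, 1, 0, 0, 0, 0],
    [0.5, -0.15, 2.3, -0.03, 0, 0, 0],
    [0.5, -0.15, 3.7, -0.03, 0, 0, 0],
    [0.5, -0.15, 4.9, -0.03, 0, 0, 0],
    [0.5, -0.15, 5.7, -0.03, 0, 0, 0],
    [0.5, -0.15, 6.1, -0.03, 0, 0, 0],
    [0.5, -0.15, 6.2, -0.03, 0, 0, 0],
    [0.5, -0.15, 6.2, -0.03, 0, 0, 0],
    [0.5, -0.15, 6.2, -0.03, 0, 0, 0],
  ],
)

```text
time: 40.5
position: [0.5571, -0.2921, 0.0399]
tool_rot: [0.705, -0.059, 0.06, -0.704]
ft_force: [-0.4, -0.4, -3.0]
grip_width: 0.0597
```

Emit:
carry_out(
  moves=[
    [0.5, 0, 0.08, 0, 0, 0, 0],
    [0.5, 0, 0.16, 0, 0, 0, 0],
    [0.5, 0, 0.2, 0, 0, 0, 0],
    [0.5, 0, 0.2, 0, 0, 0, 0],
  ],
)

```text
time: 40.9
position: [0.5567, -0.2919, 0.0374]
tool_rot: [0.705, -0.059, 0.059, -0.705]
ft_force: [-0.1, -0.1, -3.1]
grip_width: 0.0594
```

Emit:
carry_out(
  moves=[
    [0.5, 0, 0.04, 0, 0, 0, 0],
    [0.5, 0, 0.06, 0, 0, 0, 0],
    [0.5, 0, 0.06, 0, 0, 0, 0],
  ],
)

```text
time: 41.2
position: [0.5567, -0.2919, 0.0369]
tool_rot: [0.705, -0.059, 0.059, -0.705]
ft_force: [-0.1, 0.1, -0.8]
grip_width: 0.0597
```

Emit:
carry_out(
  moves=[
    [0.5, 0, 0.03, 0, 0, 0, 0],
    [0.5, 0, 0.04, 0, 0, 0, 0],
    [0.5, 0, 0.04, 0, 0, 0, 0],
  ],
)

```text
time: 41.5
position: [0.5567, -0.2919, 0.0368]
tool_rot: [0.705, -0.059, 0.059, -0.705]
ft_force: [-0.8, 0.5, 3.5]
grip_width: 0.0594
```

Contact with the rails; release and retreat.

Emit:
carry_out(
  moves=[
    [0.75, 0, 0, 0, 0, 0, 0],
    [0.8, 0, 0, 0, 0, 0, 0],
    [0.9, 0, 0, 0, 0, 0, 0],
    [0.95, 0, 0, 0, 0, 0, 0],
    [0.95, 0, 0, 0, 0, 0, 0],
    [0.95, 0, 0, 0, 0, 0, 0],
    [0.95, 0, 0, 0, 0, 0, 0],
    [0.95, 0, -0.5, 0, 0, 0, 0],
    [0.95, 0, -1.5, 0, 0, 0, 0],
    [0.95, 0, -3, 0, 0, 0, 0],
    [0.95, 0, -5, 0, 0, 0, 0],
    [0.95, 0, -8, 0, 0, 0, 0],
    [0.95, 0, -10, 0, 0, 0, 0],
    [0.95, 0, -10, 0, 0, 0, 0],
    [0.95, 0, -10, 0, 0, 0, 0],
  ],
)

```text
time: 43.0
position: [0.5569, -0.292, 0.1375]
tool_rot: [0.705, -0.059, 0.06, -0.704]
ft_force: [0.6, -0.2, 0.3]
grip_width: 0.0827
```

```bash
python3 - <<'E'
from h import *
o,im=snap('wrist','w21'); print(o['time'],o['position'],o['ft_force'],o['grip_width'])
crop('pics/w21.png',130,60,380,260,3.2,'pics/c32.png')
E
```

```text
43.0 [ 0.55687686 -0.29199753  0.1375494 ] [ 0.55641781 -0.17631683  0.29141534] 0.08270924156219073
```

View pics/c32.png

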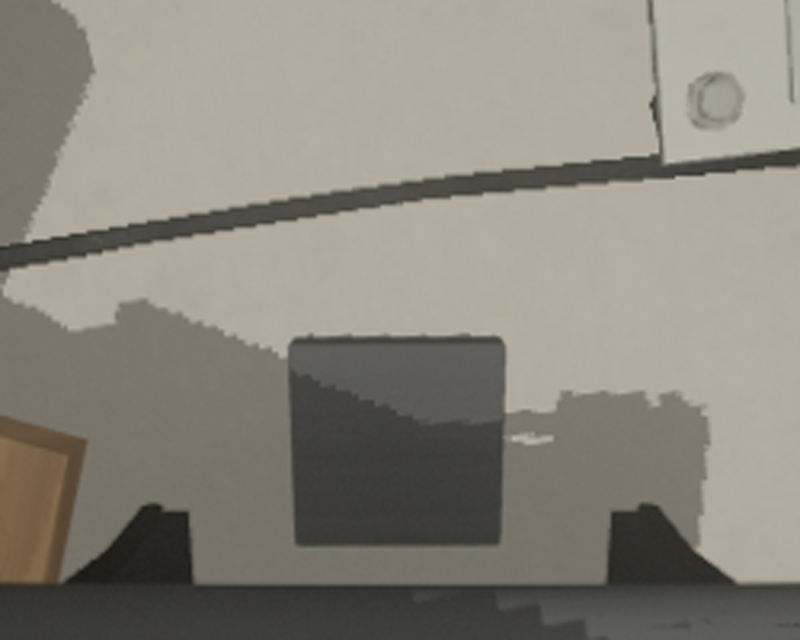

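```bash
python3 - <<'E'
from h import *
o=robot.get_obs()
w=lambda u,v:(130+u/3.2-.4,60+v/3.2-.4)
P=np.array([onz('wrist',w(*u),.036,o) for u in [(289,341),(505,341),(296,545),(500,545)]]);print(P.mean(0).round(4),P.round(4))
M=R.from_quat(o['tool_rot']).as_matrix()
print('rack',(np.array([.55873,-.2922,0])+M@np.array([-.00055,0,-.00125])).round(4))
E
```

```text
[ 0.5567 -0.2905  0.036 ] [[ 0.5327 -0.2563  0.036 ]
 [ 0.5904 -0.2661  0.036 ]
 [ 0.5228 -0.3149  0.036 ]
 [ 0.5808 -0.3247  0.036 ]]
rack [ 0.558  -0.2933 -0.    ]
```

Emit:
carry_out(
  moves=[
    [0.95, 0, -4, 0, 0, 0, 0],
    [0.95, 0, -8.5, 0, 0, 0, 0],
    [0.95, 0, -13, 0, 0, 0, 0],
    [0.95, 0, -17.5, 0, 0, 0, 0],
    [0.95, 0, -22, 0, 0, 0, 0],
    [0.95, 0, -26, 0, 0, 0, 0],
    [0.95, -3, -28, 0, 0, 0, 0],
    [0.95, -7, -28, 0, 0, 0, 0],
    [0.95, -11, -28, 0, 0, 0, 0],
    [0.95, -11, -28, 0, 0, 0, 0],
    [0.95, -11, -28, 0, 0, 0, 0],
  ],
)

```text
time: 44.15
position: [0.4476, -0.2732, 0.4155]
tool_rot: [-0.704, 0.06, -0.059, 0.705]
ft_force: [0.6, 0.4, -0.1]
grip_width: 0.083
```

```bash
python3 - <<'E'
from h import *
o,im=snap('wrist','w22'); print(o['time'],o['position'],o['ft_force'],o['grip_width'],np.abs(o['joint_velocities']).max())
snap('side','s22');snap('scene','sc22')
crop('pics/s22.png',140,100,400,310,3,'pics/c33.png')
crop('pics/sc22.png',130,210,290,340,5,'pics/c34.png')
E
```

```text
44.15 [ 0.44758297 -0.27322968  0.41553602] [ 0.64334514  0.38237216 -0.10997705] 0.08299135407178394 0.04677655095221396
```

View pics/w22.png

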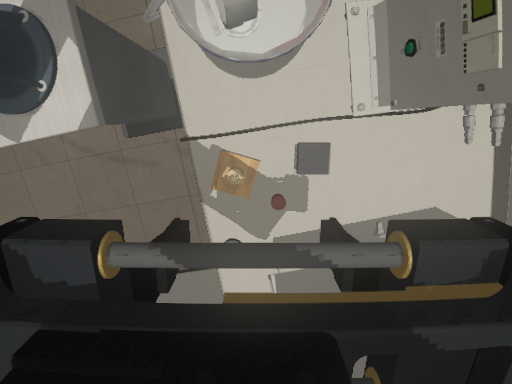

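View pics/c33.png

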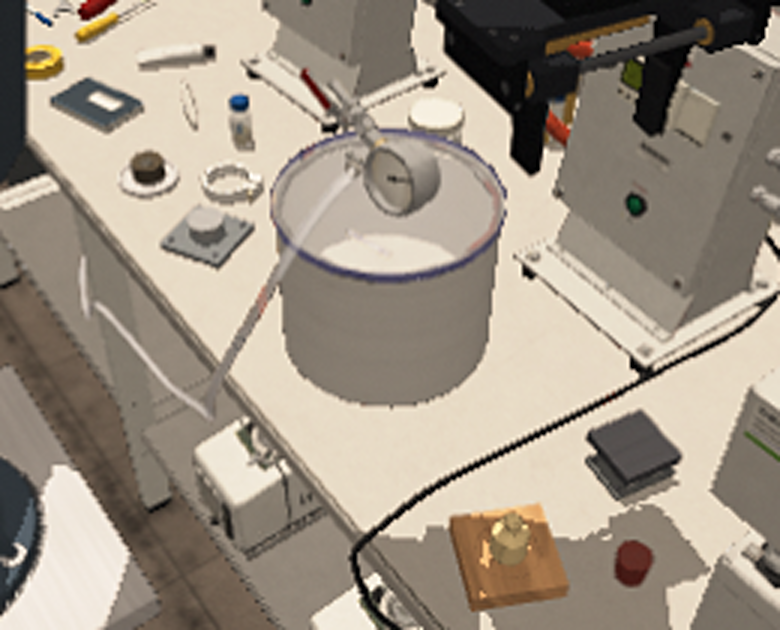

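View pics/c34.png

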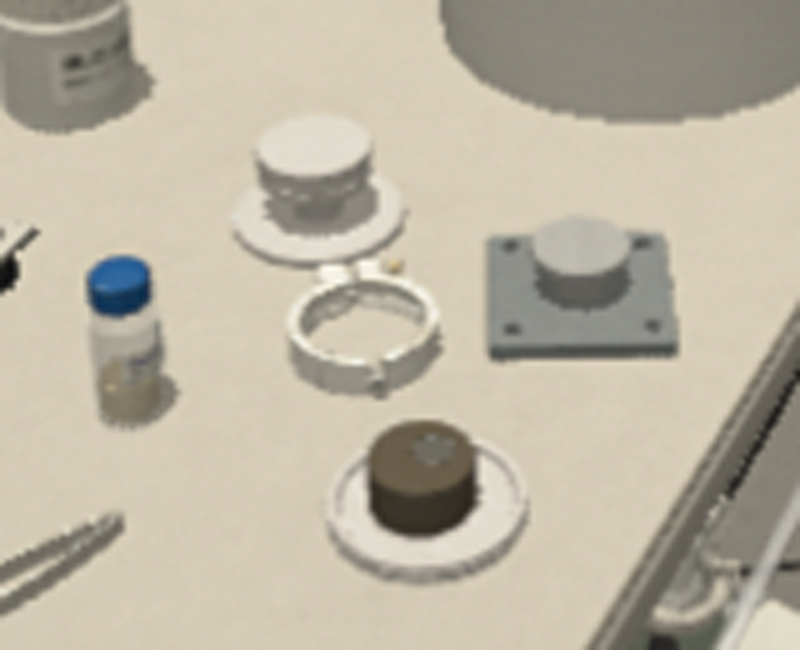

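```bash
python3 - <<'E'
from h import *
crop('pics/s22.png',325,225,380,275,12,'pics/c35.png')
crop('pics/w22.png',280,125,345,190,10,'pics/c36.png')
E
```

```text
(no output)
```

View pics/c35.png

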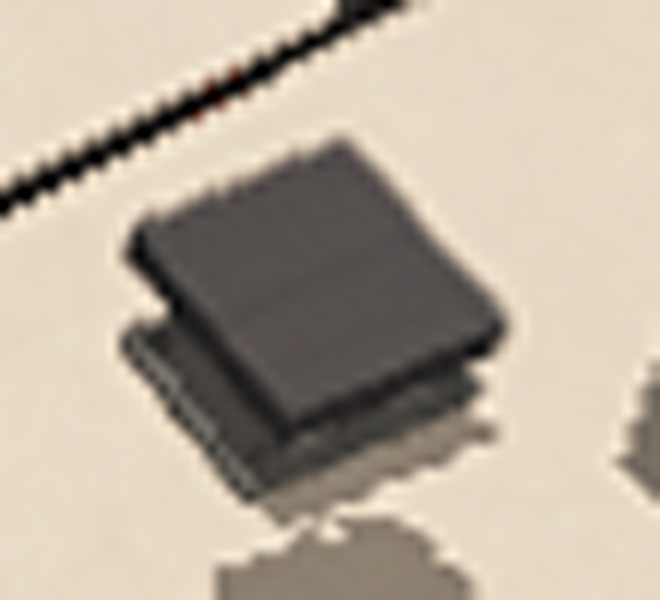

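View pics/c36.png

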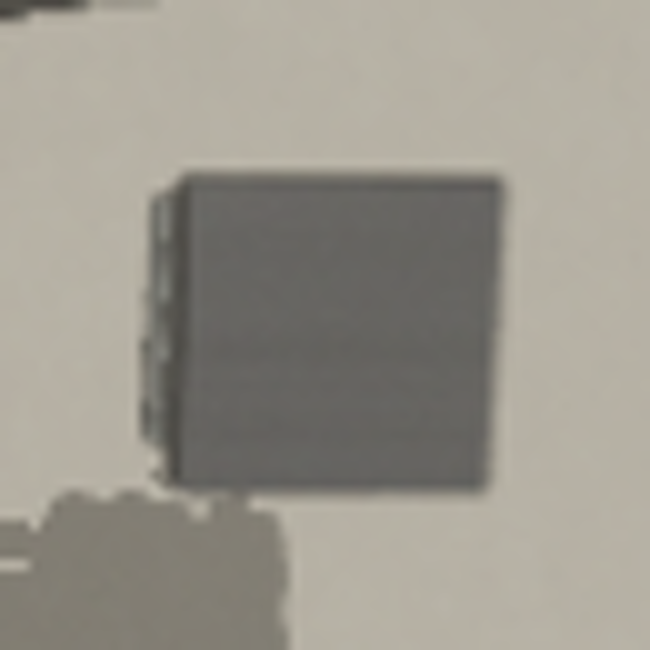

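```bash
python3 - <<'E'
from h import *
o=robot.get_obs()
s=lambda u,v:(325+u/12-.46,225+v/12-.46)
w=lambda u,v:(280+u/10-.45,125+v/10-.45)
P=np.array([onz('side',s(*u),.036) for u in [(138,222),(345,137),(507,312),(288,418)]]);print('side plate',P.mean(0).round(4))
ax=np.array([.985,-.17,0]);ay=np.array([.17,.985,0])
for n,c in [('plate',P.mean(0))]: print(c@ax,c@ay)
L=onz('side',s(122,337),.006);B=onz('side',s(252,500),.006)
print('base edge side mid',((L+B)/2).round(4),'-> rack c',((L+B)/2+.033*ax).round(4),np.linalg.norm(L-B))
P=np.array([onz('wrist',w(*u),.036,o) for u in [(187,176),(503,178),(487,491),(178,491)]]);print('wrist plate',P.mean(0).round(4),np.linalg.norm(P[0]-P[1]))
L=onz('wrist',w(155,190),.006,o);B=onz('wrist',w(144,442),.006,o)
print('base edge wrist',((L+B)/2+.033*ax).round(4),np.linalg.norm(L-B))
# predict base outline px if centred at plate centre
c=P.mean(0)
E
```

```text
side plate [ 0.5604 -0.2907  0.036 ]
0.6013595355451329 -0.1910446448140417
base edge side mid [ 0.5275 -0.2886  0.006 ] -> rack c [ 0.56   -0.2943  0.006 ] 0.049625411562026746
wrist plate [ 0.5591 -0.2925  0.036 ] 0.058993348428233165
base edge wrist [ 0.5604 -0.2933  0.006 ] 0.050079874073024326
```

```bash
python3 - <<'E'
from rig import robot
print(robot.get_obs()['joint_velocities'].round(3)); print(robot.hand_in())
E
```

```text
[ 0.004  0.005 -0.005 -0.002  0.003 -0.003]
the job is handed in; nothing more can be done
None
```

I took the stack apart from the top in the order asked, released every part after light contact (2–6 N), and handed the job in at about 44 s. The weight is in the block's recess, the puck on the tray floor, the disc on the rubber-topped post and the base plate across the rack's rails.

- **Weight, puck and disc:** the wrist camera showed each within about 1 mm of the centre of its place, upright and the same side up.
- **Base plate:** it lies flat across both rails, but its checks disagreed. I measured it about 1.5–3 mm from the rack's middle, mostly towards +y, and the cameras' calibration is only good to about 2 mm. I left it where it was rather than grip it again.
- **Rest of the scene:** the stand is empty and the vial has not moved. The gripper was open and clear of everything at hand-in.

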